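Change the pots in the buffet warmer

TASK

The food is ready to be served: first turn the warming base's selector knob back to the off ring; then, with it off, take the empty open pot out of its well, stand it in the grey wash-up tray and set every lidded pot upright in a well of its own with its side handle pointing to the front, over the well's tick. Last, turn the selector to the three-dot mark (high). Do not push the mug or the bell aside.

Things in the scene. Friction and masses are not known exactly. Their poses are not given: they have to be found in the camera images.
- warmer: Low steel warming base, fixed, 106 mm deep (x), 480 mm long (y), 60 mm high. Origin at table level, mid depth; -x is its front, with a black tick on the rim at each well. Four wells in a row along y: 78 mm square inside, 92 mm apart, rims 60 mm and floors 18 mm above the table. Black selector panel (top 60 mm above the table) at its +y end, centred at y +186 mm.
- well0 (a point): Centre of the floor of well 0 (18 mm above the table, 42 mm below the rim); at y -196 mm in the warmer's frame.
- well1 (a point): Centre of the floor of well 1 (18 mm above the table, 42 mm below the rim); at y -104 mm in the warmer's frame.
- well2 (a point): Centre of the floor of well 2 (18 mm above the table, 42 mm below the rim); at y -12 mm in the warmer's frame.
- well3 (a point): Centre of the floor of well 3 (18 mm above the table, 42 mm below the rim); at y 80 mm in the warmer's frame.
- selector (a joint): Selector knob angle (rad), clockwise from above: 0 off (white ring), 0.785 low (one dot), 1.571 medium (two dots), 2.356 high (three dots); stops at 0 and 2.356, a detent at each mark. At angle q the white pointer line looks along the direction 3.742 - q rad, counter-clockwise from the warmer's +x axis.
- selector_grip (a point): On the knob's vertical axis, 7 mm below the top of its finger bar: a good TCP height. Grey knob: 60 mm disc, 10 mm thick, and on it an upright bar 58 mm long (along the pointer line), 14 mm thick, 34 mm high, from 73 to 107 mm above the table. The point turns with the knob; at joint 0 its axes are the warmer's.
- pot1: Lidded steel pot (may be absent), 280 g; origin at the centre of its underside. Body 66 mm across, lid (fixed on) 70 mm across, its top at 68 mm. On the lid a black upright grip plate 44 mm long (along x), 14 mm thick, from 68 to 100 mm above the foot. Black side handle along -x, 18 mm wide, 10 mm thick, its tip 85 mm from the axis and 54 mm above the foot.
- pot2: Lidded steel pot (may be absent), 280 g; origin at the centre of its underside. Body 66 mm across, lid (fixed on) 70 mm across, its top at 68 mm. On the lid a black upright grip plate 44 mm long (along x), 14 mm thick, from 68 to 100 mm above the foot. Black side handle along -x, 18 mm wide, 10 mm thick, its tip 85 mm from the axis and 54 mm above the foot.
- pot3: Lidded steel pot (may be absent), 280 g; origin at the centre of its underside. Body 66 mm across, lid (fixed on) 70 mm across, its top at 68 mm. On the lid a black upright grip plate 44 mm long (along x), 14 mm thick, from 68 to 100 mm above the foot. Black side handle along -x, 18 mm wide, 10 mm thick, its tip 85 mm from the axis and 54 mm above the foot.
- pot4: Lidded steel pot (may be absent), 280 g; origin at the centre of its underside. Body 66 mm across, lid (fixed on) 70 mm across, its top at 68 mm. On the lid a black upright grip plate 44 mm long (along x), 14 mm thick, from 68 to 100 mm above the foot. Black side handle along -x, 18 mm wide, 10 mm thick, its tip 85 mm from the axis and 54 mm above the foot.
- pot1_tip (a point): Tip of the side handle of pot1, 85 mm from its axis.
- pot2_tip (a point): Tip of the side handle of pot2, 85 mm from its axis.
- pot3_tip (a point): Tip of the side handle of pot3, 85 mm from its axis.
- pot4_tip (a point): Tip of the side handle of pot4, 85 mm from its axis.
- empty_pot: Open steel pot without lid or side handle, 200 g, 66 mm across, 60 mm high, in one of the wells at the start. Steel carrying bar over its mouth: 64 mm long (along its x), 12 mm wide and thick, top 102 mm above the foot, 30 mm clear over the rim. Origin at the centre of the underside.
- tray_in (a point): Centre of the inner floor (5 mm above the table) of the grey wash-up tray, fixed: 160 mm (x) by 180 mm (y), 30 mm high, walls 5 mm.
- mug: White mug, 76 mm across, 85 mm high, a bystander.
- bell: Brass hand bell, 56 mm across, 78 mm high, a bystander.

How it is judged:
By the outcome, as a careful person would: the job done as asked, in the order asked, and still so for the second after the job is handed in, with the robot touching nothing.
Of pot1, pot2, pot3, pot4 only 2 to 4 are there at a start; the rules pass over those that are not, and their reading is None.
At some moment in a run one of pot1, pot2, pot3, pot4 may be knocked a few centimetres aside while the robot is not near it.
It also fails if it takes over 210 s, if anything falls off the work surface, if the arm or the gripper's body presses on something with over 40 N, if the wrist force passes 120 N, or if a joint passes its speed limit or range.

ROBOT

A 6-joint arm with a two-finger parallel gripper is mounted at the origin on the work surface. World frame = base frame: x ahead of the robot, y to its left, z up, the work surface at z = 0. Lengths are in mm, angles in degrees, forces in N, time in s.
With the tool pointing down it reaches from about 350 to 850 mm from the base axis. Payload 8.1 kg.
Tool frame: the origin (TCP) lies between the finger pads, 19 mm behind the fingertips; this is the grasp point; z points along the fingers, y is the line along which they close (so a half turn about z gives the same grasp; the last joint's range is limited). The gripper opens to 85 mm and grips with 20 to 120 N. Pads are 22 mm wide; open, the fingers measure 114 mm over their backs; the gripper's body (76 mm by 85 mm) begins 54 mm behind the grasp point. The pads swing forward as they close: fully open they stand 13 mm farther back than shut.
Start: joints at [70.68, 7.471, 85.268, -0, 87.261, -4.893], TCP at [149.466, 581.09, 249.992] pointing down, gripper open.
Joint ranges: [-169.43, 169.43], [-51.17, 129.36], [1.28, 143.12], [-76.62, 256.62], [0, 156.53], [-152.29, 152.29]. Speed limits (degrees/s): [136.94, 136.94, 159.86, 180, 180, 180].

INTERFACE

Orientations are given as [roll, pitch, yaw] about the fixed x, y, z axes, in that order (R = Rz(yaw) Ry(pitch) Rx(roll)).
In Python, from bench import sense, snapshot, camera_info, hand_in gives the robot as it stands. The module is installed in compiled form; this text tells all that it offers.
- The arm moves only by the tool apply_moves, never from a script. Its argument "deltas" is a list of rows, each a list of 7 numbers: the shift along the tool's x, y, z scaled (see below), then the turn, a rotation vector about the tool's x, y, z scaled (see below), then the opening, from 0 (shut) to 1 (fully open). In form: [[dx, dy, dz, ax, ay, az, claw], ...]. A call has 1 to 8 rows; each row shifts and turns the commanded pose from where the row before left it, along the tool's axes as they then stand; what a row does not reach is not made up. The controller multiplies each number of a shift by 0.03 m and each number of a turn by 0.08 rad. A row lasts 1/8 s, in which the tool goes at most 62.5 mm and 10.7 degrees, less where a joint would pass 70% of its speed; a pose out of reach is approached as far as the arm can. A call with a number of a shift or a turn outside -1 to 1 is refused whole. A call with a gripper value outside its range is refused whole. The fingers move at their own pace and stop on an object; "grip_force" is the grip in N (left out, the last holds). Time passes only in rows, so rows that do not move let the fingers close. It gives the time, the measured TCP pose, the force, the opening and the grip force at its end, in the units of the state.
- sense(): the state, without advancing time (a new reading comes with each control period).
- snapshot(name): name is "side" or "top" or "wrist"; returns the picture (480x640x3 uint8, red, green, blue); there is no depth.
- camera_info(name): a dict with "vertical_fov" (degrees; the focal length in pixels is half the picture's height over the tangent of half this angle, whatever the lens; pixels are square), "cx", "cy" (the principal point, pixels), "k1" (the pictures are not rectified: a ray, as slopes to the right and down, at radius r is drawn at 1 + k1 r^2 times it, then the intrinsics apply), "origin" and "rotation" of the camera in the world; the wrist camera has in their place "tool_from_camera" (4x4, takes a point from camera to tool coordinates, whose origin is the TCP and whose axes are the flange's). Camera axes: x right, y up, looking along -z (the intrinsics and any distortion apply to the point x, -y, -z); pixel columns grow to the right and rows downward; lengths in mm; the calibration is good to about 2 mm. A picture is of the moment at which its call begins: read the wrist's pose just before it. camera_info takes no time and is no camera call.
- hand_in(): hands the job in; it is judged then, once.
The state is a dict: "time": time; "joint_pos": joint angles; "qd": joint speeds; "joint_efforts": joint torques, N m; "tool_pos": TCP position; "tcp_rot": TCP orientation; "ft_force": force on the tool from outside, world axes, zero at the start; "wrist_torque": the same for the moment, N m; "finger_gap": finger opening in mm; "grip_force": force on a finger pad.
Only numpy, scipy, OpenCV 4.12 (cv2) and the standard library are available. Lean on these libraries where they do the work, as an engineer would, in place of code of your own. Each camera call takes 0.05 s, during which the arm holds its last target. There are 200 camera calls.

## Working session

There is one attempt and no reset: what is moved stays moved. The work goes in short steps, Python scripts to look and compute and a tool call to move; the robot and the scene stay as the last step left them, time stands still between calls to the robot, and variables do not carry over. Pictures are saved under pics/ and viewed, at most 14 in all, crops included, and the job is handed in when it is done.

Besides the shell and the picture viewer there is one more tool, called after "Request:" as name([rows], argument=value, ...), one row to a line, values as JSON. apply_moves: Moves the arm, as the interface text tells. Its arguments: {"type":"object","properties":{"deltas":{"type":"array"},"grip_force":{"type":"number"}},"required":["deltas"]}

```bash
mkdir -p pics
cat > h.py <<'E'
import numpy as np, cv2
from bench import sense, snapshot, camera_info
from scipy.spatial.transform import Rotation as R
def pose(info,s=None):
    if 'origin' in info: return np.array(info['origin'],float),np.array(info['rotation'],float).reshape(3,3)
    T=np.array(info['tool_from_camera'],float); Rt=R.from_euler('xyz',s['tcp_rot'],degrees=True).as_matrix()
    return Rt@T[:3,3]+np.array(s['tool_pos']),Rt@T[:3,:3]
def K(info):
    f=240/np.tan(np.radians(info['vertical_fov']/2)); return np.array([[f,0,info['cx']],[0,f,info['cy']],[0,0,1.]])
def und(info,uv):
    uv=np.array(uv,float).reshape(-1,1,2); 
    return cv2.undistortPoints(uv,K(info),np.array([info['k1'],0,0,0.]))[:,0]
def px2w(info,uv,z,s=None):
    o,Rm=pose(info,s); p=und(info,uv); z=np.broadcast_to(z,len(p))
    d=np.c_[p[:,0],-p[:,1],-np.ones(len(p))]@Rm.T
    return o+d*((z-o[2])/d[:,2])[:,None]
def w2px(info,P,s=None):
    o,Rm=pose(info,s); c=(np.array(P,float).reshape(-1,3)-o)@Rm; x=c[:,0]/-c[:,2]; y=-c[:,1]/-c[:,2]
    k=1+info['k1']*(x*x+y*y); M=K(info); return np.c_[M[0,0]*x*k+M[0,2],M[1,1]*y*k+M[1,2]]
def shot(name,fn):
    im=snapshot(name); cv2.imwrite('pics/'+fn,im[:,:,::-1]); return im
E
python3 - <<'E'
from h import *
print(sense()); 
for n in ('top','side','wrist'): print(n,camera_info(n))
shot('top','top0.png'); shot('side','side0.png')
E
```

```text
{'time': 0.0, 'joint_pos': array([ 7.06786840e+01,  7.51533124e+00,  8.53326867e+01,  7.93537428e-04,
        8.72596581e+01, -4.89266986e+00]), 'qd': array([ 0.03114305, -0.01684353, -0.01470129, -0.03412973, -0.11781168,
        0.03046151]), 'joint_efforts': array([-1.55294006e-04, -5.69401109e+01, -5.00539327e+01, -2.14433735e-04,
        1.50309806e-02,  1.81267630e-06]), 'tool_pos': array([149.29867065, 580.58228875, 248.90940293]), 'tcp_rot': array([-1.79892784e+02, -9.97329049e-03,  1.65571306e+02]), 'ft_force': array([ 0.07896767, -0.80792081,  0.44725836]), 'wrist_torque': array([-0.03746718,  0.01010212, -0.00711218]), 'grip_force': 0.0, 'finger_gap': 85.28731925759529}
top {'vertical_fov': 46.89276796548235, 'cx': 317.67798870605554, 'cy': 231.44032199751152, 'k1': 0.03663684569931906, 'origin': array([ 271.164442  ,   -3.43455329, 1220.05343751]), 'rotation': array([ 9.08074436e+00,  8.32465221e-02, -8.96602949e+01])}
side {'vertical_fov': 53.31544799242503, 'cx': 327.4446112440437, 'cy': 236.71790353492307, 'k1': -0.02409184095080752, 'origin': array([ 159.50970387, -788.25263856,  640.96804091]), 'rotation': array([ 57.07610303,  -0.87033623, -20.80660712])}
wrist {'vertical_fov': 69.56900333058368, 'cx': 319.8183614181223, 'cy': 233.87385495999357, 'k1': -0.018797475084115608, 'tool_from_camera': array([[ 3.65992191e-04,  9.50568702e-01,  3.10514105e-01,
         7.97962276e+01],
       [ 9.99999855e-01, -4.70917595e-04,  2.62942610e-04,
        -1.06611667e+00],
       [ 3.96171571e-04,  3.10513963e-01, -9.50568736e-01,
        -1.23674417e+02],
       [ 0.00000000e+00,  0.00000000e+00,  0.00000000e+00,
         1.00000000e+00]])}
```

View pics/top0.png

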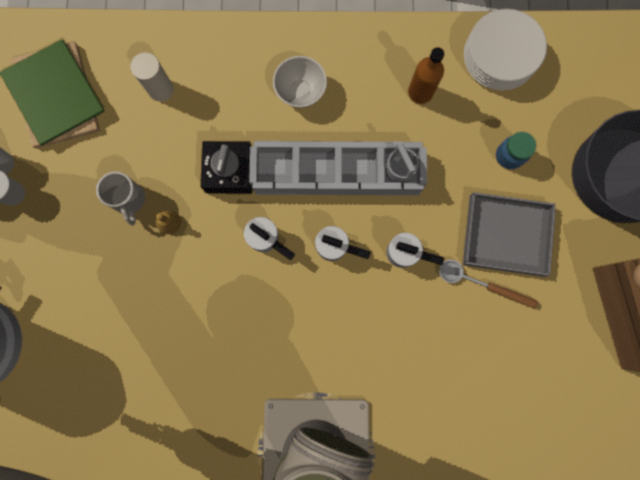

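View pics/side0.png

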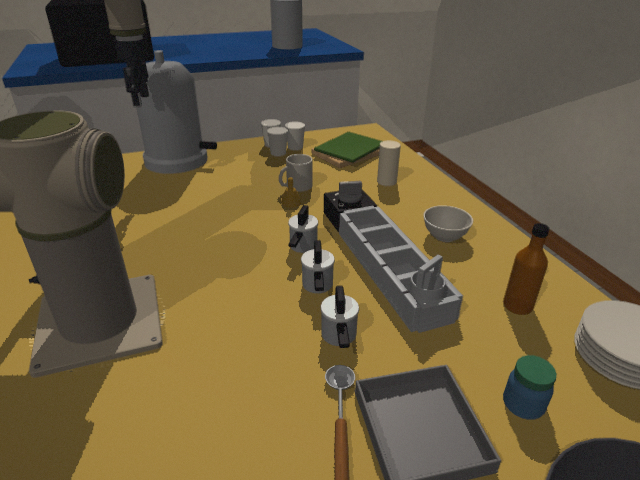

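Run:
```python
import re
s=open('h.py').read()
s=s.replace("np.array(info['rotation'],float).reshape(3,3)","R.from_euler('xyz',info['rotation'],degrees=True).as_matrix()")
open('h.py','w').write(s)
from h import *
i=camera_info('top')
print(w2px(i,[[0,0,0],[450,0,0],[450,200,0]]))
im=cv2.imread('pics/top0.png')
cv2.imwrite('pics/c0.png',cv2.resize(im[130:280,195:455],None,fx=3.05,fy=3.05,interpolation=cv2.INTER_CUBIC)[:, :800])
```

```text
[[316.11194615 451.91263324]
 [317.40801103 238.59687227]
 [227.59484818 238.09581082]]
```

View pics/c0.png

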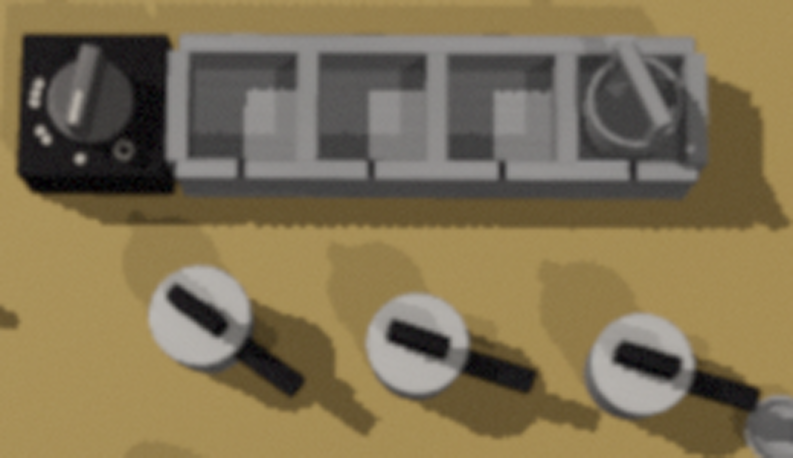

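Run:
```python
from h import *
i=camera_info('top')
def c(uv): return np.array(uv,float)/3.05+[195,130]-0.33
def show(n,uv,z):
    print(n); print(px2w(i,c(uv),z).round(1))
show('ticks',[[240,168],[370,170],[502,170],[632,172]],60)
show('corners panelBL,TL, right TR,BR',[[20,175],[24,36],[694,38],[693,180]],60)
show('knob bar ends',[[92,47],[75,122]],107)
show('empty bar ends',[[625,42],[662,123]],18+102)
show('A plate ends, tip',[[173,290],[220,330]],100); show('',[[296,388]],54)
show('B',[[390,328],[446,352]],100); show('',[[533,380]],54)
show('C',[[618,350],[678,372]],100); show('',[[755,399]],54)
print(px2w(i,[[471,199],[555,203],[549,275],[465,265]],30).round(1))
print('mug,bell',px2w(i,[[117,185],[165,215]],[85,70]).round(1))
```

```text
ticks
[[ 557.7   95.3   60. ]
 [ 556.8    3.6   60. ]
 [ 557.3  -89.5   60. ]
 [ 556.3 -181.    60. ]]
corners panelBL,TL, right TR,BR
[[ 551.7  250.    60. ]
 [ 653.3  250.9   60. ]
 [ 654.4 -226.7   60. ]
 [ 550.7 -223.7   60. ]]
knob bar ends
[[630.3 193.9 107. ]
 [577.4 203.8 107. ]]
empty bar ends
[[ 631.6 -168.6  120. ]
 [ 575.4 -192.4  120. ]]
A plate ends, tip
[[463.3 135.4 100. ]
 [436.3 103.2 100. ]]

[[402.6  54.   54. ]]
B
[[438.3 -10.8 100. ]
 [422.2 -48.3 100. ]]

[[ 409.2 -110.6   54. ]]
C
[[ 424.3 -163.3  100. ]
 [ 409.7 -203.   100. ]]

[[ 396.9 -263.9   54. ]]
[[ 535.2 -336.1   30. ]
 [ 527.1 -517.5   30. ]
 [ 370.  -495.2   30. ]
 [ 390.1 -317.8   30. ]]
mug,bell [[548.7 420.5  85. ]
 [488.3 321.6  70. ]]
```

```bash
cat >> h.py <<'E'
def go(*wps):
    "units (shift/30mm in tool axes at that yaw, turn/0.08rad) for waypoints x,y,z,yaw: shift first, then turn"
    s=sense(); p=np.array(s['tool_pos']); Rc=R.from_euler('xyz',s['tcp_rot'],degrees=True)
    print('t',round(s['time'],2),'p',p.round(1),'rot',np.round(s['tcp_rot'],2),'gap',round(s['finger_gap'],1))
    for w in wps:
        Rn=R.from_euler('xyz',[180,0,w[3]],degrees=True)
        sh=Rc.inv().apply(np.array(w[:3])-p)/30; tu=(Rc.inv()*Rn).as_rotvec()/.08
        n=int(np.ceil(abs(np.r_[sh]).max())); m=int(np.ceil(abs(tu).max()))
        print(w,'shift',sh.round(2),'n',n,'per',(sh/max(n,1)).round(3),'| turn',tu.round(2),'n',m,'per',(tu/max(m,1)).round(3))
        p=np.array(w[:3],float); Rc=Rn
E
python3 -c "
from h import *
go((603.5,200,200,169.4),(603.5,200,101,169.4))"
```

```text
t 0.1 p [149.3 580.6 249. ] rot [-1.7990e+02 -1.0000e-02  1.6557e+02] gap 85.3
(603.5, 200, 200, 169.4) shift [-17.82  -8.51   1.65] n 18 per [-0.99  -0.473  0.091] | turn [-0.02 -0.   -0.83] n 1 per [-0.021 -0.003 -0.835]
(603.5, 200, 101, 169.4) shift [ 0.  -0.   3.3] n 4 per [ 0.    -0.     0.825] | turn [0. 0. 0.] n 0 per [0. 0. 0.]
```

Request:
apply_moves([
  [-0.99,-0.47,0.09,0,0,0,1],
  [-0.99,-0.47,0.09,0,0,0,1],
  [-0.99,-0.47,0.09,0,0,0,1],
  [-0.99,-0.47,0.09,0,0,0,1],
  [-0.99,-0.47,0.09,0,0,0,1],
  [-0.99,-0.47,0.09,0,0,0,1],
  [-0.99,-0.47,0.09,0,0,0,1],
  [-0.99,-0.47,0.09,0,0,0,1],
], grip_force=50)

```text
time: 1.1
tool_pos: [352.0, 411.7, 227.8]
tcp_rot: [-180.0, -0.0, 165.6]
ft_force: [-0.2, -0.6, 0.4]
finger_gap: 85.5
grip_force: 0.0
```

Request:
apply_moves([
  [-0.99,-0.47,0.09,0,0,0,1],
  [-0.99,-0.47,0.09,0,0,0,1],
  [-0.99,-0.47,0.09,0,0,0,1],
  [-0.99,-0.47,0.09,0,0,0,1],
  [-0.99,-0.47,0.09,0,0,0,1],
  [-0.99,-0.47,0.09,0,0,0,1],
  [-0.99,-0.47,0.09,0,0,0,1],
  [-0.99,-0.47,0.09,0,0,0,1],
])

```text
time: 2.1
tool_pos: [553.9, 243.3, 206.1]
tcp_rot: [-180.0, -0.0, 165.6]
ft_force: [-0.1, 0.0, -1.1]
finger_gap: 85.2
grip_force: 0.0
```

Request:
apply_moves([
  [-0.99,-0.47,0.09,0,0,0,1],
  [-0.99,-0.47,0.09,0,0,0,1],
  [0,0,0,0,0,-0.83,1],
  [0,0,0,0,0,0,1],
  [0,0,0,0,0,0,1],
])

```text
time: 2.72
tool_pos: [603.6, 202.3, 201.1]
tcp_rot: [-180.0, -0.0, 169.3]
ft_force: [-0.3, -0.0, 0.3]
finger_gap: 85.2
grip_force: 0.0
```

```bash
python3 -c "
from h import *
s=sense();shot('wrist','w1.png')
i=camera_info('wrist')
print(w2px(i,[[603.5,200,107],[603.5,200,73]],s))
go((603.5,200,200,169.4),(603.5,200,101,169.4))"
```

```text
[[318.05304575 246.79705811]
 [318.29329663 231.43895515]]
t 2.77 p [603.6 202.5 201.3] rot [-1.8000e+02 -1.0000e-02  1.6935e+02] gap 85.8
(603.5, 200, 200, 169.4) shift [-0.01 -0.08  0.04] n 1 per [-0.011 -0.081  0.043] | turn [-0.   -0.   -0.01] n 1 per [-0.001 -0.003 -0.012]
(603.5, 200, 101, 169.4) shift [ 0.  -0.   3.3] n 4 per [ 0.    -0.     0.825] | turn [0. 0. 0.] n 0 per [0. 0. 0.]
```

View pics/w1.png

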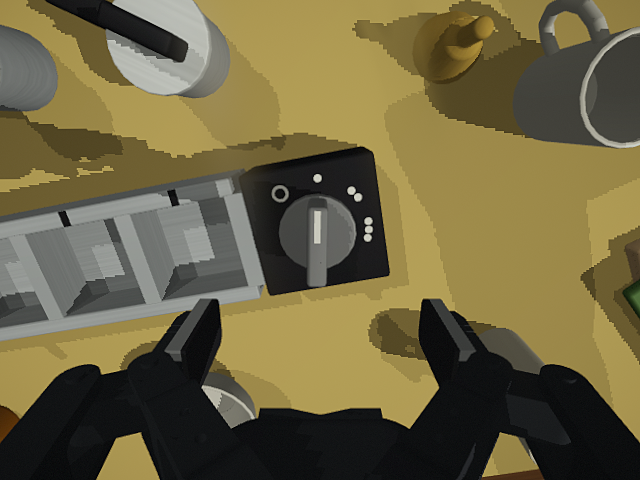

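Request:
apply_moves([
  [0.03,-0.08,0.85,0,0,0,1],
  [0,0,0.85,0,0,0,1],
  [0,0,0.85,0,0,0,1],
  [0,0,0.8,0,0,0,1],
  [0,0,0,0,0,0,1],
  [0,0,0,0,0,0,0],
  [0,0,0,0,0,0,0],
  [0,0,0,0,0,0,0],
], grip_force=50)

```text
time: 3.78
tool_pos: [603.4, 200.1, 102.2]
tcp_rot: [180.0, 0.1, 169.4]
ft_force: [-0.9, -0.1, -0.7]
finger_gap: 32.1
grip_force: 0.0
```

Request:
apply_moves([
  [0,0,0,0,0,0,0],
  [0,0,0,0,0,0,0],
  [0,0,0,0,0,0,0],
  [0,0,0,0,0,0,0],
])

```text
time: 4.28
tool_pos: [603.1, 200.2, 101.7]
tcp_rot: [180.0, 0.1, 169.4]
ft_force: [-0.4, 1.6, 5.5]
finger_gap: 13.1
grip_force: 50.6
```

Request:
apply_moves([
  [0,0,0,0,0,-0.9,0],
  [0,0,0,0,0,-0.9,0],
  [0,0,0,0,0,-0.9,0],
  [0,0,0,0,0,-0.9,0],
  [0,0,0,0,0,-0.9,0],
  [0,0,0,0,0,-0.9,0],
  [0,0,0,0,0,-0.9,0],
  [0,0,0,0,0,-0.9,0],
])

```text
time: 5.28
tool_pos: [603.2, 198.9, 101.7]
tcp_rot: [-179.9, 0.0, -157.5]
ft_force: [-1.0, -4.6, 7.0]
finger_gap: 13.1
grip_force: 50.8
```

Request:
apply_moves([
  [0,0,0,0,0,-0.9,0],
  [0,0,0,0,0,-0.9,0],
  [0,0,0,0,0,-0.9,0],
  [0,0,0,0,0,0,0],
  [0,0,0,0,0,0,0],
])

```text
time: 5.9
tool_pos: [603.5, 198.4, 101.7]
tcp_rot: [-179.9, 0.0, -145.3]
ft_force: [0.2, -6.3, 5.7]
finger_gap: 13.0
grip_force: 50.7
```

Request:
apply_moves([
  [0,0,0,0,0,0,1],
  [0,0,0,0,0,0,1],
  [0,0,0,0,0,0,1],
  [0,0,0,0,0,0,1],
  [0,0,-0.8,0,0,0,1],
  [0,0,-0.9,0,0,0,1],
  [0,0,-0.9,0,0,0,1],
  [0,0,-0.9,0,0,0,1],
])

```text
time: 6.9
tool_pos: [602.5, 200.0, 206.7]
tcp_rot: [180.0, -0.0, -145.2]
ft_force: [-0.0, -0.0, -0.3]
finger_gap: 85.3
grip_force: 0.0
```

```bash
python3 -c "
from h import *
shot('top','top1.png'); im=shot('wrist','w2.png')
a=cv2.imread('pics/top1.png'); b=cv2.imread('pics/w2.png')
cv2.imwrite('pics/m1.png',np.vstack([cv2.resize(a[130:280,195:455],None,fx=2,fy=2,interpolation=2), cv2.resize(b[:400],(520,325))[:290]]))
go((603.5,-181,200,203),)
go((603.5,-181,200,-146),(603.5,-181,200,23),(603.5,-181,115,23))"
```

```text
t 7.0 p [604.6 200.5 210.2] rot [-179.86    0.35 -145.23] gap 85.6
(603.5, -181, 200, 203) shift [  7.28 -10.42   0.32] n 11 per [ 0.662 -0.948  0.029] | turn [-0.02  0.08  2.57] n 3 per [-0.007  0.027  0.856]
t 7.0 p [604.6 200.5 210.2] rot [-179.86    0.35 -145.23] gap 85.6
(603.5, -181, 200, -146) shift [  7.28 -10.42   0.32] n 11 per [ 0.662 -0.948  0.029] | turn [-0.03  0.08  0.17] n 1 per [-0.029  0.077  0.167]
(603.5, -181, 200, 23) shift [0. 0. 0.] n 0 per [0. 0. 0.] | turn [  0.     0.   -36.87] n 37 per [ 0.     0.    -0.996]
(603.5, -181, 115, 23) shift [-0.   -0.    2.83] n 3 per [-0.    -0.     0.944] | turn [0. 0. 0.] n 0 per [0. 0. 0.]
```

View pics/m1.png

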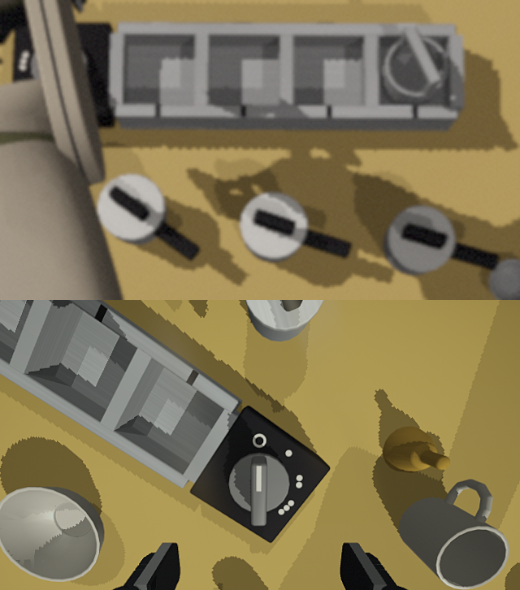

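Request:
apply_moves([
  [0,0,0,0,0,1,1],
  [0,0,0,0,0,1,1],
  [0,0,0,0,0,1,1],
  [0,0,0,0,0,1,1],
  [0,0,0,0,0,1,1],
  [0,0,0,0,0,1,1],
  [0,0,0,0,0,1,1],
  [0,0,0,0,0,1,1],
])

```text
time: 8.0
tool_pos: [602.2, 199.8, 204.5]
tcp_rot: [-180.0, -0.1, 177.9]
ft_force: [0.8, 0.3, 0.3]
finger_gap: 85.5
grip_force: 0.0
```

Request:
apply_moves([
  [0,0,0,0,0,1,1],
  [0,0,0,0,0,1,1],
  [0,0,0,0,0,1,1],
  [0,0,0,0,0,1,1],
  [0,0,0,0,0,1,1],
  [0,0,0,0,0,1,1],
  [0,0,0,0,0,1,1],
  [0,0,0,0,0,1,1],
])

```text
time: 9.0
tool_pos: [602.2, 199.8, 204.5]
tcp_rot: [-179.9, -0.1, 141.3]
ft_force: [-0.1, 0.2, -0.4]
finger_gap: 85.7
grip_force: 0.0
```

Request:
apply_moves([
  [0,0,0,0,0,1,1],
  [0,0,0,0,0,1,1],
  [0,0,0,0,0,1,1],
  [0,0,0,0,0,1,1],
  [0,0,0,0,0,1,1],
  [0,0,0,0,0,1,1],
  [0,0,0,0,0,1,1],
  [0,0,0,0,0,1,1],
])

```text
time: 10.0
tool_pos: [602.2, 199.9, 204.5]
tcp_rot: [-179.9, -0.0, 104.6]
ft_force: [0.2, 0.8, -0.6]
finger_gap: 85.4
grip_force: 0.0
```

Request:
apply_moves([
  [0,0,0,0,0,1,1],
  [0,0,0,0,0,1,1],
  [0,0,0,0,0,1,1],
  [0,0,0,0,0,1,1],
  [0,0,0,0,0,1,1],
  [0,0,0,0,0,1,1],
  [0,0,0,0,0,1,1],
  [0,0,0,0,0,1,1],
])

```text
time: 11.0
tool_pos: [602.2, 199.8, 204.5]
tcp_rot: [-179.9, 0.1, 67.9]
ft_force: [0.2, 0.3, 1.0]
finger_gap: 85.3
grip_force: 0.0
```

Request:
apply_moves([
  [0,0,0,0,0,1,1],
  [0,0,0,0,0,1,1],
  [0,0,0,0,0,1,1],
  [0,0,0,0,0,1,1],
  [0,0,0,0,0,1,1],
  [0,0,0,0,0,1,1],
  [0,0,0,0,0,1,1],
  [0,0,0,0,0,1,1],
])

```text
time: 12.0
tool_pos: [602.1, 199.9, 204.5]
tcp_rot: [-180.0, 0.1, 31.3]
ft_force: [0.5, 0.3, 0.4]
finger_gap: 85.6
grip_force: 0.0
```

Request:
apply_moves([
  [0,0,0,0,0,1,1],
  [0,0,0,0,0,0.8,1],
  [0,0,0,0,0,0,1],
])

```text
time: 12.38
tool_pos: [602.2, 199.9, 204.7]
tcp_rot: [-180.0, 0.1, 23.2]
ft_force: [-0.0, -0.3, -0.2]
finger_gap: 85.2
grip_force: 0.0
```

```bash
python3 -c "
from h import *
go((603.5,-181,210,23),(603.5,-181,114,23),(603.5,-181,220,23),(455,-417,220,23),(455,-417,103,23))"
```

```text
t 12.38 p [602.2 199.9 204.7] rot [-1.7999e+02  8.0000e-02  2.3190e+01] gap 85.2
(603.5, -181, 210, 23) shift [-4.96 11.69 -0.17] n 12 per [-0.413  0.974 -0.014] | turn [-0.    0.02  0.04] n 1 per [-0.003  0.018  0.041]
(603.5, -181, 114, 23) shift [-0.  -0.   3.2] n 4 per [-0.  -0.   0.8] | turn [0. 0. 0.] n 0 per [0. 0. 0.]
(603.5, -181, 220, 23) shift [ 0.    0.   -3.53] n 4 per [ 0.     0.    -0.883] | turn [0. 0. 0.] n 0 per [0. 0. 0.]
(455, -417, 220, 23) shift [-7.63  5.31  0.  ] n 8 per [-0.954  0.663  0.   ] | turn [0. 0. 0.] n 0 per [0. 0. 0.]
(455, -417, 103, 23) shift [-0.  -0.   3.9] n 4 per [-0.    -0.     0.975] | turn [0. 0. 0.] n 0 per [0. 0. 0.]
```

Request:
apply_moves([
  [-0.41,0.97,0,0,0,0,1],
  [-0.41,0.97,0,0,0,0,1],
  [-0.41,0.97,0,0,0,0,1],
  [-0.41,0.97,0,0,0,0,1],
  [-0.41,0.97,0,0,0,0,1],
  [-0.41,0.97,0,0,0,0,1],
  [-0.41,0.97,0,0,0,0,1],
  [-0.41,0.97,0,0,0,0,1],
])

```text
time: 13.38
tool_pos: [603.5, -53.8, 205.3]
tcp_rot: [-180.0, 0.0, 23.3]
ft_force: [0.0, -0.1, 0.6]
finger_gap: 85.4
grip_force: 0.0
```

Request:
apply_moves([
  [-0.41,0.97,0,0,0,0,1],
  [-0.41,0.97,0,0,0,0,1],
  [-0.41,0.97,0,0,0,0,1],
  [-0.41,0.97,0,0,0,0,1],
  [0,0,0,0,0,0,1],
  [0,0,0,0,0,0,1],
])

```text
time: 14.12
tool_pos: [604.1, -178.7, 205.4]
tcp_rot: [-179.9, 0.0, 23.2]
ft_force: [0.2, 0.9, 0.3]
finger_gap: 85.2
grip_force: 0.0
```

```bash
python3 -c "
from h import *
s=sense();shot('wrist','w3.png')
i=camera_info('wrist')
print(w2px(i,[[603.5,-181,120],[632.5,-168.7,120],[574,-193.5,120]],s))
go((603.5,-181,114,23))"
```

```text
[[321.43262163 251.49721551]
 [321.70847752 203.95492132]
 [321.15847671 295.72557715]]
t 14.18 p [ 604.2 -178.3  205.5] rot [-1.7996e+02  1.0000e-02  2.3230e+01] gap 85.1
(603.5, -181, 114, 23) shift [-0.06  0.07  3.05] n 4 per [-0.014  0.019  0.762] | turn [-0.01  0.    0.05] n 1 per [-0.009  0.003  0.049]
```

View pics/w3.png

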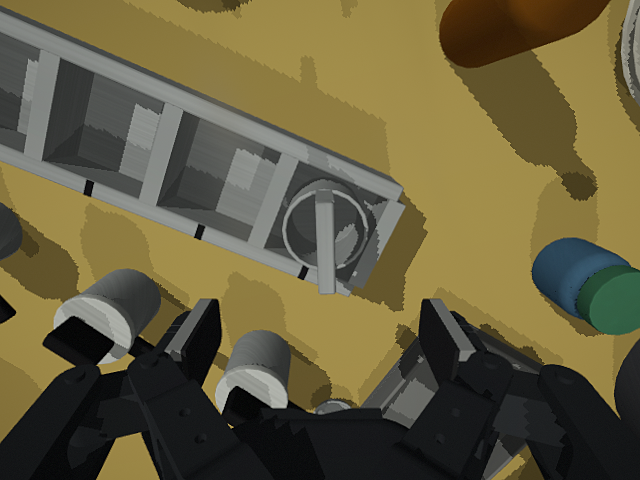

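Request:
apply_moves([
  [-0.03,0.16,0,0,0,0,1],
  [0,0,0.8,0,0,0,1],
  [0,0,0.8,0,0,0,1],
  [0,0,0.8,0,0,0,1],
  [0,0,0.65,0,0,0,1],
  [0,0,0,0,0,0,0],
  [0,0,0,0,0,0,0],
  [0,0,0,0,0,0,0],
], grip_force=50)

```text
time: 15.18
tool_pos: [606.3, -184.3, 116.0]
tcp_rot: [179.9, -0.1, 23.2]
ft_force: [-0.4, 0.5, -0.1]
finger_gap: 32.3
grip_force: 0.0
```

Request:
apply_moves([
  [0,0,0,0,0,0,0],
  [0,0,0,0,0,0,0],
  [0,0,0,0,0,0,0],
  [0,0,0,0,0,0,0],
])

```text
time: 15.68
tool_pos: [605.9, -183.9, 115.4]
tcp_rot: [180.0, -0.1, 23.2]
ft_force: [-1.3, 2.0, 4.9]
finger_gap: 10.9
grip_force: 50.9
```

Request:
apply_moves([
  [0,0,-0.3,0,0,0,0],
  [0,0,-0.6,0,0,0,0],
  [0,0,-0.8,0,0,0,0],
  [0,0,-0.9,0,0,0,0],
  [0,0,-0.9,0,0,0,0],
  [0,0,-0.3,0,0,0,0],
  [0,0,0,0,0,0,0],
])

```text
time: 16.55
tool_pos: [605.7, -184.2, 229.2]
tcp_rot: [179.9, -0.1, 23.2]
ft_force: [0.2, -1.1, -1.5]
finger_gap: 10.6
grip_force: 49.9
```

```bash
python3 -c "
from h import *
go((455,-417,220,23),(455,-417,104,23))"
```

```text
t 16.55 p [ 605.7 -184.2  229.2] rot [ 1.7993e+02 -6.0000e-02  2.3150e+01] gap 10.6
(455, -417, 220, 23) shift [-7.67  5.16  0.31] n 8 per [-0.959  0.645  0.038] | turn [ 0.01 -0.01  0.03] n 1 per [ 0.014 -0.013  0.034]
(455, -417, 104, 23) shift [-0.   -0.    3.87] n 4 per [-0.    -0.     0.967] | turn [0. 0. 0.] n 0 per [0. 0. 0.]
```

Request:
apply_moves([
  [-0.5,0.34,0,0,0,0,0],
  [-0.96,0.64,0,0,0,0,0],
  [-0.96,0.64,0,0,0,0,0],
  [-0.96,0.64,0,0,0,0,0],
  [-0.96,0.64,0,0,0,0,0],
  [-0.96,0.64,0,0,0,0,0],
  [-0.96,0.64,0,0,0,0,0],
  [-0.9,0.6,0,0,0,0,0],
])

```text
time: 17.55
tool_pos: [461.9, -401.5, 226.7]
tcp_rot: [-179.9, 0.1, 23.1]
ft_force: [0.7, -1.1, -2.1]
finger_gap: 11.2
grip_force: 49.8
```

Request:
apply_moves([
  [-0.5,0.3,0,0,0,0,0],
  [0,0,0.4,0,0,0,0],
  [0,0,0.8,0,0,0,0],
  [0,0,0.8,0,0,0,0],
  [0,0,0.8,0,0,0,0],
  [0,0,0.6,0,0,0,0],
  [0,0,0.3,0,0,0,0],
  [0,0,0,0,0,0,0],
])

```text
time: 18.55
tool_pos: [453.9, -413.9, 116.7]
tcp_rot: [-179.9, 0.0, 23.2]
ft_force: [0.2, -0.5, -2.0]
finger_gap: 11.1
grip_force: 49.8
```

```bash
python3 -c "
from h import *
shot('side','s1.png')
go((455,-417,104,23))"
```

```text
t 18.6 p [ 454.3 -414.4  117.7] rot [ 1.7999e+02 -1.0000e-02  2.3170e+01] gap 10.9
(455, -417, 104, 23) shift [-0.01  0.09  0.46] n 1 per [-0.011  0.088  0.457] | turn [ 0.   -0.    0.04] n 1 per [ 0.003 -0.002  0.037]
```

View pics/s1.png

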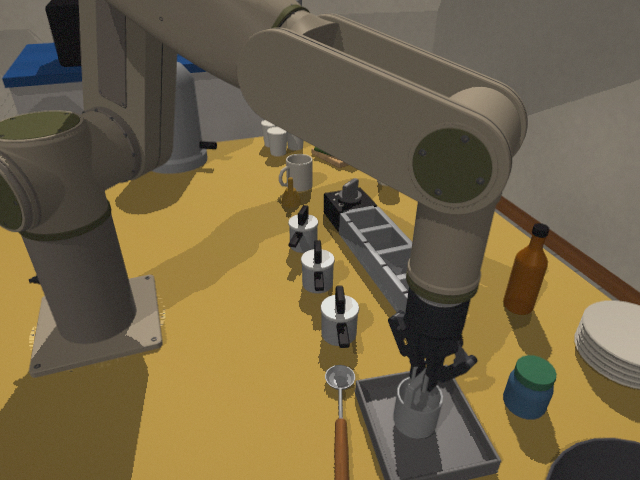

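Request:
apply_moves([
  [0,0,0.25,0,0,0,0],
  [0,0,0.15,0,0,0,0],
  [0,0,0.05,0,0,0,0],
  [0,0,0,0,0,0,0],
])

```text
time: 19.1
tool_pos: [453.9, -414.5, 103.8]
tcp_rot: [-180.0, 0.0, 23.2]
ft_force: [-0.4, -0.0, -2.1]
finger_gap: 10.9
grip_force: 49.8
```

Request:
apply_moves([
  [0,0,0.06,0,0,0,0],
  [0,0,0,0,0,0,0],
  [0,0,0,0,0,0,0.5],
  [0,0,0,0,0,0,0.5],
  [0,0,0,0,0,0,0.5],
  [0,0,0,0,0,0,0.5],
  [0,0,-0.4,0,0,0,0.5],
  [0,0,-0.6,0,0,0,0.5],
])

```text
time: 20.1
tool_pos: [453.8, -414.3, 132.8]
tcp_rot: [-180.0, 0.0, 23.2]
ft_force: [-0.0, -0.4, 0.2]
finger_gap: 42.6
grip_force: 0.0
```

Request:
apply_moves([
  [0,0,-0.8,0,0,0,0.5],
  [0,0,-0.9,0,0,0,0.5],
  [0,0,-0.9,0,0,0,0.5],
  [0,0,0,0,0,0,0.5],
])

```text
time: 20.6
tool_pos: [455.5, -416.0, 215.0]
tcp_rot: [179.6, -0.1, 23.2]
ft_force: [-0.2, -0.2, -0.5]
finger_gap: 42.6
grip_force: 0.0
```

```bash
python3 -c "
from h import *
shot('wrist','w4.png'); shot('top','top2.png')
a=cv2.imread('pics/top2.png'); b=cv2.imread('pics/w4.png')
cv2.imwrite('pics/m2.png',np.vstack([cv2.resize(a[130:290,195:595],(800,320),interpolation=2), cv2.resize(b[:480],(373,280)).repeat(1,0) if 0 else np.pad(cv2.resize(b,(373,280)),((0,0),(0,427),(0,0)))]))
go((417,-183,200,23),(417,-183,200,70))"
```

```text
t 20.7 p [ 454.2 -414.7  211. ] rot [ 1.7992e+02 -3.0000e-02  2.3160e+01] gap 42.5
(417, -183, 200, 23) shift [ 1.9  -7.59  0.36] n 8 per [ 0.237 -0.949  0.045] | turn [ 0.02 -0.01  0.03] n 1 per [ 0.018 -0.007  0.035]
(417, -183, 200, 70) shift [0. 0. 0.] n 0 per [0. 0. 0.] | turn [ -0.     0.   -10.25] n 11 per [-0.     0.    -0.932]
```

View pics/m2.png

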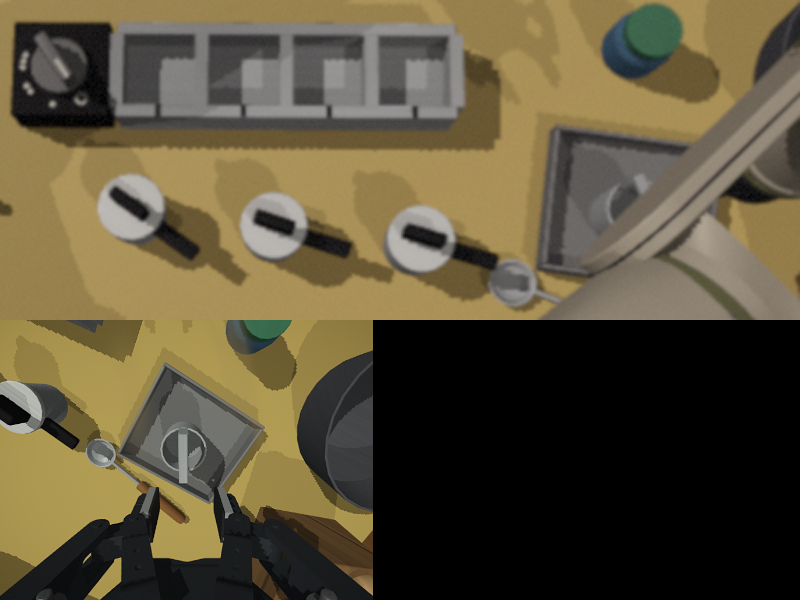

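Request:
apply_moves([
  [0.24,-0.95,0,0,0,0,0.8],
  [0.24,-0.95,0,0,0,0,0.8],
  [0.24,-0.95,0,0,0,0,0.8],
  [0.24,-0.95,0,0,0,0,0.8],
  [0.24,-0.95,0,0,0,0,0.8],
  [0.24,-0.95,0,0,0,0,0.8],
  [0.24,-0.95,0,0,0,0,0.8],
  [0.24,-0.95,0,0,0,0,0.8],
])

```text
time: 21.7
tool_pos: [416.4, -180.9, 208.8]
tcp_rot: [-179.9, 0.1, 23.2]
ft_force: [0.8, -0.3, -0.0]
finger_gap: 68.4
grip_force: 0.0
```

Request:
apply_moves([
  [0,0,0.1,0,0,-0.93,0.8],
  [0,0,0.1,0,0,-0.93,0.8],
  [0,0,0.1,0,0,-0.93,0.8],
  [0,0,0.1,0,0,-0.93,0.8],
  [0,0,0,0,0,-0.93,0.8],
  [0,0,0,0,0,-0.93,0.8],
  [0,0,0,0,0,-0.93,0.8],
  [0,0,0,0,0,-0.93,0.8],
])

```text
time: 22.7
tool_pos: [416.5, -181.8, 196.8]
tcp_rot: [-179.9, 0.0, 57.4]
ft_force: [0.7, 0.0, -0.2]
finger_gap: 68.4
grip_force: 0.0
```

Request:
apply_moves([
  [0,0,0,0,0,-0.93,0.8],
  [0,0,0,0,0,-0.93,0.8],
  [0,0,0,0,0,-0.93,0.8],
  [0,0,0,0,0,0,0.8],
  [0,0,0,0,0,0,0.8],
])

```text
time: 23.32
tool_pos: [416.9, -182.0, 197.5]
tcp_rot: [-179.9, -0.0, 70.0]
ft_force: [-0.4, -0.4, 0.5]
finger_gap: 68.5
grip_force: 0.0
```

```bash
cat >> h.py <<'E'
def plate(x,y,yaw,half=22,z=100):
    a=np.radians(yaw); d=np.array([np.cos(a),np.sin(a),0]); c=np.array([x,y,z]); return [c+half*d,c-half*d]
def find_black(x,y,yaw,z=100):
    "wrist picture: fit the dark grip plate near the expected spot; prints refined centre and yaw"
    s=sense(); im=snapshot('wrist'); i=camera_info('wrist')
    c=w2px(i,[[x,y,z]],s)[0]; g=im.max(2); m=(g<45).astype(np.uint8)
    yy,xx=np.mgrid[:480,:640]; roi=(np.hypot(xx-c[0],yy-c[1])<75)
    n,l,st,ce=cv2.connectedComponentsWithStats(m*roi.astype(np.uint8))
    k=[(st[j,4],np.round(ce[j],1),st[j,:4]) for j in range(1,n) if st[j,4]>150]
    print('exp',c.round(1),'ends',w2px(i,plate(x,y,yaw,z=z),s).round(0).tolist(),'blobs',k)
    cv2.imwrite('pics/wk.png',im[:,:,::-1]); return s,i
E
python3 -c "
from h import *
find_black(417,-183,70)
go((417,-183,200,70),(417,-183,94,70))"
```

```text
exp [320.6 244. ] ends [[321.0, 213.0], [321.0, 274.0]] blobs [(np.int32(2191), array([328.8, 263. ]), array([317, 206,  25, 113], dtype=int32))]
t 23.38 p [ 417.  -182.1  197.7] rot [-1.7996e+02 -1.0000e-02  6.9970e+01] gap 68.2
(417, -183, 200, 70) shift [-0.03  0.01 -0.08] n 1 per [-0.03   0.01  -0.078] | turn [-0.01 -0.   -0.01] n 1 per [-0.009 -0.002 -0.006]
(417, -183, 94, 70) shift [ 0.   -0.    3.53] n 4 per [ 0.    -0.     0.883] | turn [0. 0. 0.] n 0 per [0. 0. 0.]
```

View pics/wk.png

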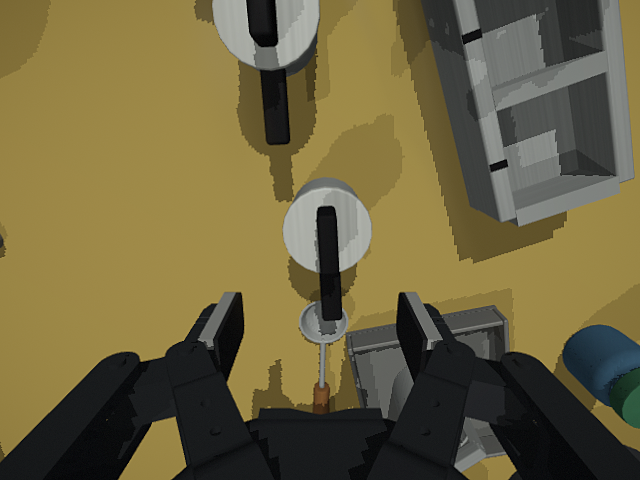

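Request:
apply_moves([
  [0.07,0.16,0,0,0,-0.65,0.8],
  [0,0,0.8,0,0,0,0.8],
  [0,0,0.8,0,0,0,0.8],
  [0,0,0.8,0,0,0,0.8],
  [0,0,0.8,0,0,0,0.8],
  [0,0,0.29,0,0,0,0.8],
  [0,0,0,0,0,0,0],
  [0,0,0,0,0,0,0],
], grip_force=60)

```text
time: 24.38
tool_pos: [423.2, -182.3, 94.5]
tcp_rot: [179.9, 0.0, 73.0]
ft_force: [-0.0, -0.6, -0.1]
finger_gap: 33.0
grip_force: 0.0
```

Request:
apply_moves([
  [0,0,0,0,0,0,0],
  [0,0,0,0,0,0,0],
  [0,0,0,0,0,0,0],
  [0,0,0,0,0,0,0],
])

```text
time: 24.88
tool_pos: [423.0, -182.1, 94.5]
tcp_rot: [179.9, 0.0, 73.0]
ft_force: [-2.7, 1.4, 5.8]
finger_gap: 12.8
grip_force: 59.0
```

Request:
apply_moves([
  [0,0,-0.3,0,0,0,0],
  [0,0,-0.6,0,0,0,0],
  [0,0,-0.8,0,0,0.4,0],
  [0,0,-0.8,0,0,0.8,0],
  [0,0,-0.8,0,0,0.9,0],
  [0,0,-0.4,0,0,0.9,0],
  [0,0,0,0,0,0.9,0],
  [0,0,0,0,0,0.9,0],
])

```text
time: 25.88
tool_pos: [422.5, -181.9, 205.0]
tcp_rot: [180.0, -0.0, 50.9]
ft_force: [0.0, -0.2, -3.3]
finger_gap: 12.9
grip_force: 58.8
```

Request:
apply_moves([
  [0,0,0,0,0,0.9,0],
  [0,0,0,0,0,0.9,0],
  [0,0,0,0,0,0.9,0],
  [0,0,0,0,0,0.9,0],
  [0,0,0,0,0,0.9,0],
  [0,0,0,0,0,0.9,0],
  [0,0,0,0,0,0.9,0],
  [0,0,0,0,0,0.9,0],
])

```text
time: 26.88
tool_pos: [422.4, -181.8, 204.7]
tcp_rot: [-180.0, -0.0, 17.9]
ft_force: [0.2, 0.2, -2.6]
finger_gap: 12.9
grip_force: 58.8
```

Request:
apply_moves([
  [0,0,0,0,0,0.9,0],
  [0,0,0,0,0,0.9,0],
  [0,0,0,0,0,0.9,0],
  [0,0,0,0,0,1.0,0],
  [0,0,0,0,0,0,0],
  [0,0,0,0,0,0,0],
])

```text
time: 27.62
tool_pos: [422.5, -181.8, 204.5]
tcp_rot: [180.0, -0.0, 1.2]
ft_force: [0.2, -0.4, -3.5]
finger_gap: 13.1
grip_force: 58.8
```

```bash
python3 -c "
from h import *
go((603,-181,200,0))"
```

```text
t 27.62 p [ 422.5 -181.8  204.5] rot [180.    -0.     1.17] gap 13.1
(603, -181, 200, 0) shift [6.02 0.09 0.15] n 7 per [0.86  0.014 0.022] | turn [ 0.   -0.    0.25] n 1 per [ 0.001 -0.001  0.255]
```

Request:
apply_moves([
  [0.4,0,0,0,0,0.25,0],
  [0.8,0,0,0,0,0,0],
  [0.9,0,0,0,0,0,0],
  [0.9,0,0,0,0,0,0],
  [0.9,0,0,0,0,0,0],
  [0.9,0,0,0,0,0,0],
  [0.8,0,0,0,0,0,0],
  [0.4,-0.03,0,0,0,0,0],
])

```text
time: 28.62
tool_pos: [603.9, -180.6, 203.7]
tcp_rot: [-180.0, 0.0, -0.1]
ft_force: [0.0, -0.3, -3.0]
finger_gap: 12.8
grip_force: 58.8
```

Request:
apply_moves([
  [0,0,0.5,0,0,0,0],
  [0,0,0.5,0,0,0,0],
  [0,0,0,0,0,0,0],
  [0,0,0,0,0,0,0],
])

```text
time: 29.12
tool_pos: [602.0, -181.1, 174.3]
tcp_rot: [-180.0, 0.0, -0.1]
ft_force: [1.1, -0.3, -3.1]
finger_gap: 12.6
grip_force: 58.6
```

```bash
python3 -c "
from h import *
s=sense(); shot('wrist','w5.png');shot('top','top3.png')
i=camera_info('wrist')
a=cv2.imread('pics/top3.png'); b=cv2.imread('pics/w5.png')
p=s['tool_pos']
print('wrist: expected lid centre at tcp',w2px(i,[[p[0],p[1],p[2]-26]],s),'well0 corners',w2px(i,[[603+39*a,-181+39*c,60] for a,c in ((1,1),(1,-1),(-1,-1),(-1,1))],s).round())
cv2.imwrite('pics/m3.png',np.hstack([b[100:420,200:460],cv2.resize(a[130:290,355:475],(240,320),interpolation=2)]))
go((603,-181,115,0))"
```

```text
wrist: expected lid centre at tcp [[317.5557324  293.66928792]] well0 corners [[262. 181.]
 [374. 181.]
 [370. 283.]
 [267. 283.]]
t 29.23 p [ 602.7 -181.2  175.2] rot [ 1.7997e+02 -7.0000e-02 -1.0000e-01] gap 12.5
(603, -181, 115, 0) shift [ 0.01 -0.01  2.01] n 3 per [ 0.003 -0.003  0.669] | turn [ 0.01 -0.01 -0.02] n 1 per [ 0.006 -0.015 -0.021]
```

View pics/m3.png

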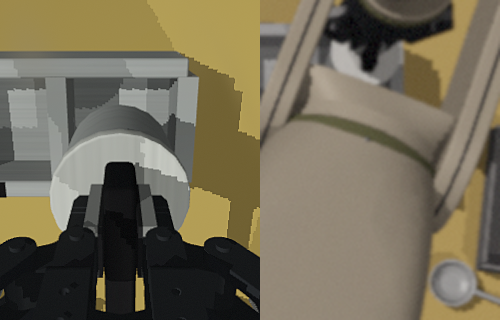

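```bash
python3 -c "
from h import *
from unittest.mock import Mock
s=sense(); i=camera_info('wrist'); p=s['tool_pos']
im=cv2.imread('pics/w5.png').max(2)
print('col 240',im[150:190,240]); print('col 370(x rim right side)',im[150:190,368]); print('col 320 lid',im[200:262:2,318])
print(px2w(i,[[318,229],[318,231]],p[2]-26,s), p)
print(px2w(i,[[240,155],[240,176],[375,230],[266,230]],60,s))
print('lid sides',px2w(i,[[250,295],[390,295]],p[2]-26,s))
"
```

```text
col 240 [149 118 101 104 105 105 104 102 121 139 142 142 143 143 143 142 144 145
 144 142 141 144 142 138 138 140 132 112  96  92  93  92  91  90  92  91
  90  85 130 150]
col 370(x rim right side) [148 106  87  88  90  89  87  87 123 146 155 159 159 159 157 156 158 160
 162 162 160 158 157 156 156 160 150 125  92  76  80  79  77  76  77  75
  76  75  70  63]
col 320 lid [ 94  92  94  90  93  91  92  92  89  90  91  91  91  91  92 117 127 181
 173 172 172 171 172 172 172 172 172 171 172 172 184]
[[ 635.46108729 -181.56448851  149.24219866]
 [ 634.50899523 -181.5616692   149.24219866]] [ 602.68978611 -181.23696276  175.24219866]
[[ 660.40109609 -128.35438017   60.        ]
 [ 646.17906803 -127.34037071   60.        ]
 [ 606.93311813 -222.4535934    60.        ]
 [ 607.05890861 -143.39840527   60.        ]]
lid sides [[ 602.04256112 -148.52305074  149.24219866]
 [ 601.92191576 -216.35622455  149.24219866]]
```

Request:
apply_moves([
  [0.1,0.03,0,0,0,0,0],
  [0,0,0.4,0,0,0,0],
  [0,0,0.4,0,0,0,0],
  [0,0,0.25,0,0,0,0],
  [0,0,0.25,0,0,0,0],
  [0,0,0,0,0,0,0],
])

```text
time: 29.98
tool_pos: [604.9, -181.7, 134.3]
tcp_rot: [-180.0, 0.1, -0.1]
ft_force: [-0.0, -0.2, -2.4]
finger_gap: 13.0
grip_force: 58.8
```

Request:
apply_moves([
  [0,0,0.25,0,0,0,0],
  [0,0,0.25,0,0,0,0],
  [0,0,0.15,0,0,0,0],
  [0,0,0.07,0,0,0,0],
  [0,0,0,0,0,0,0],
])

```text
time: 30.6
tool_pos: [605.4, -181.8, 113.6]
tcp_rot: [-180.0, 0.0, -0.1]
ft_force: [0.8, 0.0, -2.8]
finger_gap: 13.0
grip_force: 58.8
```

Request:
apply_moves([
  [0,0,0.05,0,0,0,0],
  [0,0,0,0,0,0,0],
  [0,0,0,0,0,0,0.5],
  [0,0,0,0,0,0,0.5],
  [0,0,0,0,0,0,0.5],
  [0,0,0,0,0,0,0.5],
  [0,0,-0.5,0,0,0,0.5],
  [0,0,-0.7,0,0,0,0.5],
])

```text
time: 31.6
tool_pos: [605.3, -181.8, 149.3]
tcp_rot: [-180.0, 0.0, -0.1]
ft_force: [0.8, -0.5, 0.3]
finger_gap: 42.6
grip_force: 0.0
```

Request:
apply_moves([
  [0,0,-0.9,0,0,0,0.5],
  [0,0,-0.8,0,0,0,0.5],
  [0,0,0,0,0,0,0.5],
])

```text
time: 31.98
tool_pos: [607.6, -182.6, 204.1]
tcp_rot: [179.8, -0.4, -0.1]
ft_force: [0.3, -0.1, -0.5]
finger_gap: 42.3
grip_force: 0.0
```

```bash
python3 -c "
from h import *
shot('wrist','w6.png')
go((430,-30,198,0),(430,-30,198,67))"
```

```text
t 32.02 p [ 606.6 -182.3  201.9] rot [ 1.7991e+02 -2.3000e-01 -8.0000e-02] gap 42.6
(430, -30, 198, 0) shift [-5.9  -5.07  0.1 ] n 6 per [-0.983 -0.845  0.016] | turn [ 0.02 -0.05 -0.02] n 1 per [ 0.019 -0.049 -0.017]
(430, -30, 198, 67) shift [0. 0. 0.] n 0 per [0. 0. 0.] | turn [  0.     0.   -14.62] n 15 per [ 0.     0.    -0.974]
```

View pics/w6.png

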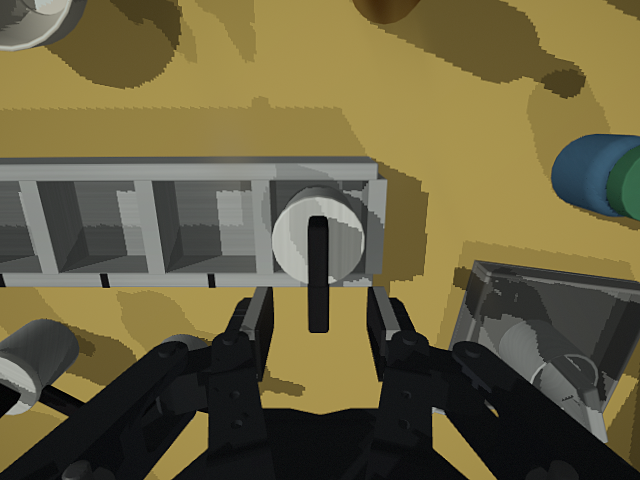

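Request:
apply_moves([
  [-0.98,-0.84,0,0,0,0,0.8],
  [-0.98,-0.84,0,0,0,0,0.8],
  [-0.98,-0.84,0,0,0,0,0.8],
  [-0.98,-0.84,0,0,0,0,0.8],
  [-0.98,-0.84,0,0,0,0,0.8],
  [-0.98,-0.84,0,0,0,0,0.8],
  [0,0,0,0,0,-0.8,0.8],
  [0,0,0,0,0,-0.98,0.8],
])

```text
time: 33.02
tool_pos: [428.5, -29.9, 198.5]
tcp_rot: [-180.0, 0.0, 8.3]
ft_force: [-0.6, -0.7, -0.3]
finger_gap: 68.3
grip_force: 0.0
```

Request:
apply_moves([
  [0,0,0,0,0,-0.98,0.8],
  [0,0,0,0,0,-0.98,0.8],
  [0,0,0,0,0,-0.98,0.8],
  [0,0,0,0,0,-0.98,0.8],
  [0,0,0,0,0,-0.98,0.8],
  [0,0,0,0,0,-0.98,0.8],
  [0,0,0,0,0,-0.98,0.8],
  [0,0,0,0,0,-0.98,0.8],
])

```text
time: 34.02
tool_pos: [428.7, -30.3, 198.3]
tcp_rot: [-179.9, 0.1, 44.2]
ft_force: [-0.3, 0.1, -0.7]
finger_gap: 68.4
grip_force: 0.0
```

Request:
apply_moves([
  [0,0,0,0,0,-0.98,0.8],
  [0,0,0,0,0,-0.98,0.8],
  [0,0,0,0,0,-0.98,0.8],
  [0,0,0,0,0,-0.98,0.8],
  [0,0,0,0,0,-0.98,0.8],
  [0,0,0,0,0,0,0.8],
  [0,0,0,0,0,0,0.8],
])

```text
time: 34.9
tool_pos: [429.0, -30.4, 198.8]
tcp_rot: [-180.0, 0.0, 66.4]
ft_force: [0.8, 0.3, -0.3]
finger_gap: 68.1
grip_force: 0.0
```

```bash
cat >> h.py <<'E'
def fit(im,s,x,y,yaw):
    "fit plate from dark blob nearest expected: world centre (from line and far-end), yaw"
    i=camera_info('wrist'); c=w2px(i,[[x,y,100]],s)[0]
    m=(im.max(2)<45).astype(np.uint8); yy,xx=np.mgrid[:480,:640]; m[np.hypot(xx-c[0],yy-c[1])>85]=0
    n,l,st,ce=cv2.connectedComponentsWithStats(m); j=1+np.argmax(st[1:,4]); b=(l==j)
    t=st[j,1]; rows=np.arange(t+8,t+50); mid=np.array([np.flatnonzero(b[r]).mean() for r in rows]); w=[b[r].sum() for r in rows[::10]]
    W=px2w(i,np.c_[mid,rows],100,s)[:,:2]; E=px2w(i,[[mid[0],t+5]],100,s)[0,:2]
    Rt=R.from_euler('xyz',s['tcp_rot'],degrees=True).as_matrix()[:2,:2]; o=np.array(s['tool_pos'])[:2]
    L=(W-o)@Rt; a,bb=np.polyfit(L[:,0],L[:,1],1); ex=((E-o)@Rt)[0]
    cx=ex-22; print('blob',st[j],'widths',w,'| centre in tool axes mm x,y',round(cx,1),round(a*cx+bb,1),'turn az units for alignment',round(np.arctan(a)/.08,2),'pot yaw',round(s['tcp_rot'][2]-np.degrees(np.arctan(a)),1))
E
python3 -c "
from h import *
s0=dict(tool_pos=[417,-182.1,197.7],tcp_rot=[180,0,69.97])
fit(cv2.imread('pics/wk.png'),s0,417,-183,70)
s=sense(); im=shot('wrist','w7.png'); fit(im,s,430,-30,67)
go((430,-30,94.5,67))"
```

```text
blob [ 317  206   25  115 2232] widths [np.int64(19), np.int64(20), np.int64(19), np.int64(20), np.int64(19)] | centre in tool axes mm x,y 0.1 5.4 turn az units for alignment -0.74 pot yaw 73.4
blob [ 316  201   30  115 2236] widths [np.int64(19), np.int64(20), np.int64(20), np.int64(19), np.int64(19)] | centre in tool axes mm x,y 3.2 5.3 turn az units for alignment -1.26 pot yaw 72.2
t 34.95 p [429.1 -30.4 199. ] rot [-1.7997e+02  1.0000e-02  6.6390e+01] gap 68.3
(430, -30, 94.5, 67) shift [0.02 0.02 3.48] n 4 per [0.006 0.006 0.87 ] | turn [-0.01  0.   -0.13] n 1 per [-0.007  0.002 -0.133]
```

Request:
apply_moves([
  [0.1,0.18,0,0,0,-0.63,0.8],
  [0,0,0.8,0,0,-0.63,0.8],
  [0,0,0.8,0,0,0,0.8],
  [0,0,0.8,0,0,0,0.8],
  [0,0,0.8,0,0,0,0.8],
  [0,0,0.28,0,0,0,0.8],
  [0,0,0,0,0,0,0],
  [0,0,0,0,0,0,0],
])

```text
time: 35.95
tool_pos: [436.3, -30.0, 96.0]
tcp_rot: [179.9, -0.0, 72.2]
ft_force: [0.5, 0.1, 0.7]
finger_gap: 32.6
grip_force: 0.0
```

Request:
apply_moves([
  [0,0,0,0,0,0,0],
  [0,0,0,0,0,0,0],
  [0,0,0,0,0,0,0],
  [0,0,0,0,0,0,0],
])

```text
time: 36.45
tool_pos: [435.8, -29.8, 95.9]
tcp_rot: [180.0, -0.0, 72.3]
ft_force: [-3.1, 1.4, 6.0]
finger_gap: 13.0
grip_force: 58.8
```

Request:
apply_moves([
  [0,0,-0.3,0,0,0,0],
  [0,0,-0.6,0,0,0,0],
  [0,0,-0.8,0,0,0.4,0],
  [0,0,-0.8,0,0,0.8,0],
  [0,0,-0.8,0,0,0.9,0],
  [0,0,-0.4,0,0,0.9,0],
  [0,0,0,0,0,0.9,0],
  [0,0,0,0,0,0.9,0],
])

```text
time: 37.45
tool_pos: [435.5, -29.9, 206.5]
tcp_rot: [180.0, -0.0, 50.1]
ft_force: [0.3, 0.5, -3.9]
finger_gap: 13.0
grip_force: 58.9
```

Request:
apply_moves([
  [0,0,0,0,0,0.9,0],
  [0,0,0,0,0,0.9,0],
  [0,0,0,0,0,0.9,0],
  [0,0,0,0,0,0.9,0],
  [0,0,0,0,0,0.9,0],
  [0,0,0,0,0,0.9,0],
  [0,0,0,0,0,0.9,0],
  [0,0,0,0,0,0.9,0],
])

```text
time: 38.45
tool_pos: [435.3, -29.8, 206.2]
tcp_rot: [180.0, 0.0, 17.1]
ft_force: [-0.1, 0.1, -3.5]
finger_gap: 12.9
grip_force: 58.9
```

Request:
apply_moves([
  [0,0,0,0,0,0.9,0],
  [0,0,0,0,0,0.9,0],
  [0,0,0,0,0,0.9,0],
  [0,0,0,0,0,0.9,0],
  [0,0,0,0,0,0.15,0],
  [0,0,0,0,0,0,0],
  [0,0,0,0,0,0,0],
])

```text
time: 39.33
tool_pos: [435.5, -29.8, 206.0]
tcp_rot: [180.0, -0.0, 0.1]
ft_force: [0.3, -0.4, -3.5]
finger_gap: 12.8
grip_force: 58.9
```

```bash
python3 -c "
from h import *
go((604,2,177,0))"
```

```text
t 39.33 p [435.5 -29.8 206. ] rot [ 1.8e+02 -0.0e+00  1.1e-01] gap 12.8
(604, 2, 177, 0) shift [ 5.62 -1.05  0.97] n 6 per [ 0.937 -0.175  0.161] | turn [ 0.   -0.    0.02] n 1 per [ 0.    -0.001  0.024]
```

Request:
apply_moves([
  [0.5,-0.1,0,0,0,0,0],
  [0.8,-0.15,0,0,0,0,0],
  [0.9,-0.16,0,0,0,0,0],
  [0.9,-0.16,0,0,0,0,0],
  [0.9,-0.16,0,0,0,0,0],
  [0.8,-0.16,0,0,0,0,0],
  [0.6,-0.1,0,0,0,0,0],
  [0.22,-0.06,0,0,0,0,0],
])

```text
time: 40.33
tool_pos: [604.6, 2.0, 205.5]
tcp_rot: [-180.0, 0.0, 0.1]
ft_force: [-0.2, 0.5, -2.9]
finger_gap: 12.7
grip_force: 58.9
```

Request:
apply_moves([
  [0,0,0.5,0,0,0,0],
  [0,0,0.5,0,0,0,0],
  [0,0,0,0,0,0,0],
  [0,0,0,0,0,0,0],
])

```text
time: 40.83
tool_pos: [603.7, 1.8, 175.8]
tcp_rot: [-180.0, 0.0, 0.1]
ft_force: [0.5, 0.6, -2.1]
finger_gap: 12.9
grip_force: 58.8
```

```bash
python3 -c "
from h import *
s=sense(); im=shot('wrist','w8.png'); i=camera_info('wrist'); p=s['tool_pos']
g=im.max(2).astype(int)
print('p',p, 'lid col',g[215:245,318].tolist()); print('row 150-200 col 250',g[150:185:1,225].tolist())
print('row 215',g[215,235:265].tolist(),g[215,370:400].tolist())
print('pred well2 corners',w2px(i,[[604+39*a,2.5+39*c,60] for a,c in ((1,1),(1,-1),(-1,-1),(-1,1))],s).round())
"
```

```text
p [603.68255594   1.77026275 175.79714973] lid col [94, 94, 93, 95, 94, 94, 94, 89, 106, 118, 123, 129, 158, 182, 184, 178, 175, 175, 176, 176, 176, 176, 175, 176, 175, 175, 176, 175, 176, 176]
row 150-200 col 250 [162, 158, 131, 104, 108, 109, 109, 108, 106, 111, 131, 143, 144, 147, 146, 146, 144, 144, 145, 146, 146, 146, 145, 144, 141, 140, 141, 142, 141, 114, 103, 113, 110, 110, 109]
row 215 [151, 141, 143, 143, 144, 143, 143, 144, 144, 143, 142, 151, 157, 157, 157, 158, 159, 155, 143, 139, 139, 139, 139, 139, 139, 139, 139, 139, 140, 142] [57, 56, 58, 54, 72, 97, 101, 98, 90, 154, 164, 162, 161, 161, 161, 161, 160, 160, 160, 160, 160, 160, 162, 167, 120, 99, 102, 104, 104, 104]
pred well2 corners [[261. 181.]
 [373. 182.]
 [368. 283.]
 [266. 283.]]
```

Request:
apply_moves([
  [0.04,-0.02,0,0,0,0,0],
  [0,0,0.4,0,0,0,0],
  [0,0,0.4,0,0,0,0],
  [0,0,0.25,0,0,0,0],
  [0,0,0.25,0,0,0,0],
  [0,0,0,0,0,0,0],
])

```text
time: 41.62
tool_pos: [604.7, 2.5, 135.8]
tcp_rot: [-180.0, 0.1, 0.1]
ft_force: [0.5, -0.4, -2.9]
finger_gap: 13.1
grip_force: 58.8
```

Request:
apply_moves([
  [0,0,0.25,0,0,0,0],
  [0,0,0.25,0,0,0,0],
  [0,0,0.15,0,0,0,0],
  [0,0,0.08,0,0,0,0],
  [0,0,0,0,0,0,0],
])

```text
time: 42.25
tool_pos: [605.1, 2.4, 114.8]
tcp_rot: [-180.0, 0.0, 0.1]
ft_force: [-0.7, 1.4, -3.5]
finger_gap: 12.8
grip_force: 58.9
```

Request:
apply_moves([
  [0,0,0,0,0,0,0],
  [0,0,0,0,0,0,0.5],
  [0,0,0,0,0,0,0.5],
  [0,0,0,0,0,0,0.5],
  [0,0,0,0,0,0,0.5],
  [0,0,-0.5,0,0,0,0.5],
  [0,0,-0.7,0,0,0,0.5],
])

```text
time: 43.12
tool_pos: [605.0, 2.5, 152.0]
tcp_rot: [-180.0, 0.0, 0.1]
ft_force: [-0.0, -0.1, -0.1]
finger_gap: 42.6
grip_force: 0.0
```

Request:
apply_moves([
  [0,0,-0.9,0,0,0,0.5],
  [0,0,-0.7,0,0,0,0.5],
  [0,0,0,0,0,0,0.5],
])

```text
time: 43.5
tool_pos: [607.0, 2.3, 202.5]
tcp_rot: [180.0, -0.3, 0.1]
ft_force: [-0.1, -0.2, -0.3]
finger_gap: 42.7
grip_force: 0.0
```

```bash
python3 -c "
from h import *
shot('wrist','w9.png'); shot('top','top4.png')
a=cv2.imread('pics/top4.png'); b=cv2.imread('pics/w9.png')
cv2.imwrite('pics/m4.png',np.vstack([cv2.resize(a[130:280,195:595],(800,300),interpolation=2), np.hstack([cv2.resize(b,(400,300)),np.zeros((300,400,3),np.uint8)])]))
go((450,119,198,0),(450,119,198,50))"
```

```text
t 43.6 p [605.2   2.4 199. ] rot [ 1.8e+02 -1.0e-02  6.0e-02] gap 42.7
(450, 119, 198, 0) shift [-5.17 -3.89  0.03] n 6 per [-0.862 -0.648  0.005] | turn [ 0.   -0.    0.01] n 1 per [ 0.    -0.003  0.013]
(450, 119, 198, 50) shift [0. 0. 0.] n 0 per [0. 0. 0.] | turn [  0.     0.   -10.91] n 11 per [ 0.     0.    -0.992]
```

View pics/m4.png

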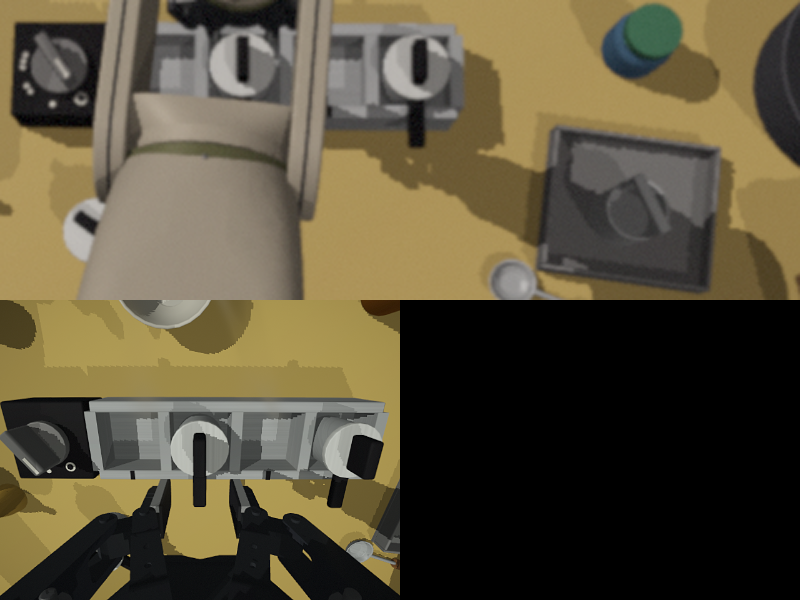

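Request:
apply_moves([
  [-0.86,-0.74,0,0,0,0,0.8],
  [-0.86,-0.74,0,0,0,0,0.8],
  [-0.86,-0.74,0,0,0,0,0.8],
  [-0.86,-0.74,0,0,0,0,0.8],
  [-0.86,-0.74,0,0,0,0,0.8],
  [-0.86,-0.74,0,0,0,0,0.8],
  [-0.86,-0.74,0,0,0,0,0.8],
  [0,0,0,0,0,-0.9,0.8],
])

```text
time: 44.6
tool_pos: [422.1, 158.8, 197.3]
tcp_rot: [-180.0, 0.2, 4.4]
ft_force: [-0.2, -0.4, -0.6]
finger_gap: 68.4
grip_force: 0.0
```

Request:
apply_moves([
  [0,0,0,0,0,-1,0.8],
  [0,0,0,0,0,-1,0.8],
  [0,0,0,0,0,-1,0.8],
  [0,0,0,0,0,-1,0.8],
  [0,0,0,0,0,-1,0.8],
  [0,0,0,0,0,-1,0.8],
  [0,0,0,0,0,-1,0.8],
  [0,0,0,0,0,-1,0.8],
])

```text
time: 45.6
tool_pos: [423.6, 157.4, 197.4]
tcp_rot: [-179.9, 0.1, 41.0]
ft_force: [-0.0, 0.4, 0.6]
finger_gap: 68.3
grip_force: 0.0
```

Request:
apply_moves([
  [0,0,0,0,0,-1,0.8],
  [0,0,0,0,0,-1,0.8],
  [0,0,0,0,0,0,0.8],
  [0,0,0,0,0,0,0.8],
])

```text
time: 46.1
tool_pos: [424.0, 157.5, 198.2]
tcp_rot: [-180.0, 0.1, 49.9]
ft_force: [0.2, 0.1, -0.2]
finger_gap: 68.3
grip_force: 0.0
```

```bash
python3 -c "
from h import *
s=sense(); im=shot('wrist','w10.png')
try: fit(im,s,424,157,50)
except Exception as e: print(e)
go((424,157,94.5,50))"
```

```text
blob [ 315  203   26  115 2219] widths [np.int64(19), np.int64(19), np.int64(20), np.int64(19), np.int64(19)] | centre in tool axes mm x,y 1.9 4.6 turn az units for alignment -0.88 pot yaw 54.0
t 46.15 p [424.2 157.6 198.5] rot [-1.7997e+02  4.0000e-02  4.9930e+01] gap 67.6
(424, 157, 94.5, 50) shift [-0.02  0.01  3.47] n 4 per [-0.004  0.002  0.866] | turn [-0.01  0.01 -0.01] n 1 per [-0.007  0.01  -0.015]
```

View pics/w10.png

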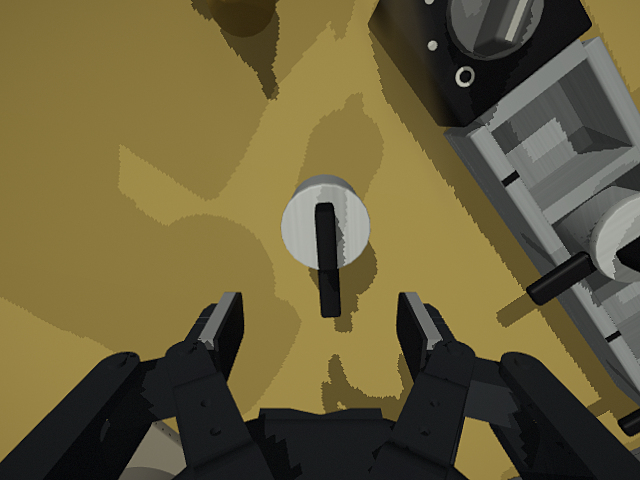

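Pot A was knocked but stands upright, plate at (326,205–262); the fit agrees (y +4.6 mm, x +1.9 mm, yaw 54).

Request:
apply_moves([
  [0.07,0.16,0,0,0,-0.88,0.8],
  [0,0,0.8,0,0,0,0.8],
  [0,0,0.8,0,0,0,0.8],
  [0,0,0.8,0,0,0,0.8],
  [0,0,0.8,0,0,0,0.8],
  [0,0,0.27,0,0,0,0.8],
  [0,0,0,0,0,0,0],
  [0,0,0,0,0,0,0],
])

```text
time: 47.15
tool_pos: [430.3, 156.4, 96.0]
tcp_rot: [179.9, -0.1, 54.0]
ft_force: [-0.4, 0.4, -0.3]
finger_gap: 32.5
grip_force: 0.0
```

Request:
apply_moves([
  [0,0,0,0,0,0,0],
  [0,0,0,0,0,0,0],
  [0,0,0,0,0,0,0],
  [0,0,0,0,0,0,0],
])

```text
time: 47.65
tool_pos: [430.1, 156.5, 95.8]
tcp_rot: [180.0, -0.1, 54.1]
ft_force: [-2.5, 1.5, 6.2]
finger_gap: 12.9
grip_force: 61.9
```

Request:
apply_moves([
  [0,0,-0.3,0,0,0,0],
  [0,0,-0.6,0,0,0,0],
  [0,0,-0.8,0,0,0.4,0],
  [0,0,-0.8,0,0,0.8,0],
  [0,0,-0.8,0,0,0.9,0],
  [0,0,-0.4,0,0,0.9,0],
  [0,0,0,0,0,0.9,0],
  [0,0,0,0,0,0.9,0],
])

```text
time: 48.65
tool_pos: [429.3, 156.0, 206.1]
tcp_rot: [180.0, 0.0, 31.9]
ft_force: [1.3, 0.3, -2.6]
finger_gap: 12.9
grip_force: 60.7
```

Request:
apply_moves([
  [0,0,0,0,0,0.9,0],
  [0,0,0,0,0,0.9,0],
  [0,0,0,0,0,0.9,0],
  [0,0,0,0,0,0.9,0],
  [0,0,0,0,0,0.9,0],
  [0,0,0,0,0,0.9,0],
  [0,0,0,0,0,0.9,0],
  [0,0,0,0,0,0.7,0],
])

```text
time: 49.65
tool_pos: [429.1, 156.0, 205.7]
tcp_rot: [180.0, 0.1, -0.2]
ft_force: [0.5, 0.1, -3.1]
finger_gap: 12.8
grip_force: 60.7
```

Request:
apply_moves([
  [0,0,0,0,0,0,0],
  [0,0,0,0,0,0,0],
  [0,0,0,0,0,0,0],
])

```text
time: 50.02
tool_pos: [429.4, 156.2, 205.9]
tcp_rot: [180.0, 0.0, 0.0]
ft_force: [-0.6, 0.1, -2.8]
finger_gap: 12.6
grip_force: 60.7
```

```bash
python3 -c "
from h import *
go((604,94.5,206,0))"
```

```text
t 50.02 p [429.4 156.2 205.9] rot [1.8e+02 1.0e-02 1.0e-02] gap 12.6
(604, 94.5, 206, 0) shift [ 5.82  2.06 -0.01] n 6 per [ 0.97   0.343 -0.001] | turn [0. 0. 0.] n 1 per [0.001 0.003 0.002]
```

Request:
apply_moves([
  [0.5,0.17,0,0,0,0,0],
  [0.8,0.29,0,0,0,0,0],
  [0.95,0.34,0,0,0,0,0],
  [0.95,0.34,0,0,0,0,0],
  [0.95,0.34,0,0,0,0,0],
  [0.8,0.29,0,0,0,0,0],
  [0.6,0.2,0,0,0,0,0],
  [0.27,0.09,0,0,0,0,0],
])

```text
time: 51.02
tool_pos: [605.4, 93.3, 205.3]
tcp_rot: [180.0, 0.0, -0.1]
ft_force: [0.2, 0.2, -3.2]
finger_gap: 12.6
grip_force: 60.7
```

Request:
apply_moves([
  [0,0,0.5,0,0,0,0],
  [0,0,0.5,0,0,0,0],
  [0,0,0,0,0,0,0],
  [0,0,0,0,0,0,0],
])

```text
time: 51.52
tool_pos: [603.7, 94.5, 175.8]
tcp_rot: [-180.0, 0.0, -0.0]
ft_force: [-0.1, 0.1, -2.4]
finger_gap: 12.7
grip_force: 60.6
```

Request:
apply_moves([
  [0.04,0,0,0,0,0,0],
  [0,0,0.4,0,0,0,0],
  [0,0,0.4,0,0,0,0],
  [0,0,0.25,0,0,0,0],
  [0,0,0.25,0,0,0,0],
  [0,0,0,0,0,0,0],
])

```text
time: 52.28
tool_pos: [604.7, 94.2, 135.8]
tcp_rot: [180.0, 0.1, -0.0]
ft_force: [-0.5, -0.8, -3.1]
finger_gap: 12.7
grip_force: 60.7
```

Request:
apply_moves([
  [0,0,0.25,0,0,0,0],
  [0,0,0.25,0,0,0,0],
  [0,0,0.15,0,0,0,0],
  [0,0,0.08,0,0,0,0],
  [0,0,0,0,0,0,0],
])

```text
time: 52.9
tool_pos: [605.2, 94.3, 114.8]
tcp_rot: [180.0, 0.0, -0.0]
ft_force: [0.7, 0.5, -2.8]
finger_gap: 12.8
grip_force: 60.7
```

Request:
apply_moves([
  [0,0,0,0,0,0,0],
  [0,0,0,0,0,0,0.5],
  [0,0,0,0,0,0,0.5],
  [0,0,0,0,0,0,0.5],
  [0,0,0,0,0,0,0.5],
  [0,0,-0.5,0,0,0,0.5],
  [0,0,-0.7,0,0,0,0.5],
])

```text
time: 53.78
tool_pos: [605.0, 94.3, 152.0]
tcp_rot: [180.0, 0.0, -0.0]
ft_force: [-0.2, 0.1, 1.1]
finger_gap: 42.9
grip_force: 0.0
```

Request:
apply_moves([
  [0,0,-0.9,0,0,0,0.5],
  [0,0,-0.7,0,0,0,0.5],
  [0,-0.85,0,0,0,0,0.8],
  [0,-0.9,0,0,0,0,0.8],
  [0,-0.9,0,0,0,0,0.8],
  [-0.04,-0.85,0,0,0,0,0.8],
])

```text
time: 54.52
tool_pos: [604.4, 200.3, 200.4]
tcp_rot: [-180.0, -0.1, -0.0]
ft_force: [0.4, -0.5, -0.1]
finger_gap: 68.4
grip_force: 0.0
```

Request:
apply_moves([
  [0,0,0,0,0,-1,0.8],
  [0,0,0,0,0,-1,0.8],
  [0,0,0,0,0,-1,0.8],
  [0,0,0,0,0,-1,0.8],
  [0,0,0,0,0,-1,0.8],
  [0,0,0,0,0,-1,0.8],
  [0,0,0,0,0,-1,0.8],
  [0,0,0,0,0,-1,0.8],
])

```text
time: 55.52
tool_pos: [604.4, 199.4, 200.3]
tcp_rot: [180.0, -0.1, 36.8]
ft_force: [-0.3, -0.9, -0.1]
finger_gap: 68.4
grip_force: 0.0
```

Request:
apply_moves([
  [0,0,0,0,0,-1,0.8],
  [0,0,0,0,0,-1,0.8],
  [0,0,0,0,0,-1,0.8],
  [0,0,0,0,0,-1,0.8],
  [0,0,0,0,0,-1,0.8],
  [0,0,0,0,0,-1,0.8],
  [0,0,0,0,0,-1,0.8],
  [0,0,0,0,0,-1,0.8],
])

```text
time: 56.52
tool_pos: [604.5, 199.3, 200.4]
tcp_rot: [179.9, -0.0, 73.5]
ft_force: [-0.3, -0.4, 0.3]
finger_gap: 68.0
grip_force: 0.0
```

Request:
apply_moves([
  [0,0,0,0,0,-1,0.8],
  [0,0,0,0,0,-1,0.8],
  [0,0,0,0,0,-1,0.8],
  [0,0,0,0,0,-1,0.8],
  [0,0,0,0,0,-1,0.8],
  [0,0,0,0,0,-1,0.8],
  [0,0,0,0,0,-1,0.8],
  [0,0,0,0,0,-1,0.8],
])

```text
time: 57.52
tool_pos: [604.5, 199.3, 200.4]
tcp_rot: [179.9, 0.0, 110.1]
ft_force: [-0.5, 0.4, -0.5]
finger_gap: 68.5
grip_force: 0.0
```

Request:
apply_moves([
  [0,0,0,0,0,-1,0.8],
  [0,0,0,0,0,-1,0.8],
  [0,0,0,0,0,-1,0.8],
  [0,0,0,0,0,-1,0.8],
  [0,0,0,0,0,-1,0.8],
  [0,0,0,0,0,-1,0.8],
  [0,0,0,0,0,-1,0.8],
  [0,0,0,0,0,-1,0.8],
])

```text
time: 58.52
tool_pos: [604.4, 199.4, 200.3]
tcp_rot: [180.0, 0.0, 146.8]
ft_force: [0.5, -0.4, -0.2]
finger_gap: 68.3
grip_force: 0.0
```

Request:
apply_moves([
  [0,0,0,0,0,-1,0.8],
  [0,0,0,0,0,-1,0.8],
  [0,0,0,0,0,-1,0.8],
  [0,0,0,0,0,-1,0.8],
  [0,0,0,0,0,-1,0.8],
  [0,0,0,0,0,-1,0.8],
  [0,0,0,0,0,-1,0.8],
  [0,0,0,0,0,-1,0.8],
])

```text
time: 59.52
tool_pos: [604.4, 199.4, 200.3]
tcp_rot: [180.0, 0.1, -176.5]
ft_force: [0.3, -0.3, -1.1]
finger_gap: 68.2
grip_force: 0.0
```

Request:
apply_moves([
  [0,0,0,0,0,-1,0.8],
  [0,0,0,0,0,-1,0.8],
  [0,0,0,0,0,-1,0.8],
  [0,0,0,0,0,-1,0.8],
  [0,0,0,0,0,-1,0.8],
  [0,0,0,0,0,-1,0.8],
  [0,0,0,0,0,-0.8,0.8],
  [0,0,0,0,0,0,0.8],
])

```text
time: 60.52
tool_pos: [604.4, 199.3, 200.1]
tcp_rot: [-180.0, 0.1, -145.5]
ft_force: [-0.2, 0.1, -0.3]
finger_gap: 68.7
grip_force: 0.0
```

```bash
python3 -c "
from h import *
go((603.3,199.6,101.5,-145.6))"
```

```text
t 60.52 p [604.4 199.3 200.1] rot [-1.7998e+02  6.0000e-02 -1.4554e+02] gap 68.7
(603.3, 199.6, 101.5, -145.6) shift [0.03 0.03 3.29] n 4 per [0.007 0.007 0.822] | turn [-0.01  0.01  0.01] n 1 per [-0.005  0.012  0.013]
```

Request:
apply_moves([
  [0.03,0.02,0.83,0,0,0,0.8],
  [0,0,0.83,0,0,0,0.8],
  [0,0,0.83,0,0,0,0.8],
  [0,0,0.78,0,0,0,0.8],
  [0,0,0,0,0,0,0.8],
  [0,0,0,0,0,0,0],
  [0,0,0,0,0,0,0],
  [0,0,0,0,0,0,0],
], grip_force=50)

```text
time: 61.52
tool_pos: [603.9, 199.3, 102.2]
tcp_rot: [-179.9, 0.1, -145.5]
ft_force: [10.8, -15.3, 12.0]
finger_gap: 13.9
grip_force: 11.2
```

Request:
apply_moves([
  [0,0,0,0,0,0,0],
  [0,0,0,0,0,0,0],
  [0,0,0,0,0,0,0],
  [0,0,0,0,0,0,0],
])

```text
time: 62.02
tool_pos: [604.1, 198.9, 102.4]
tcp_rot: [-179.9, 0.1, -145.5]
ft_force: [-0.5, -3.2, 5.9]
finger_gap: 13.1
grip_force: 50.4
```

Request:
apply_moves([
  [0,0,0,0,0,0.92,0],
  [0,0,0,0,0,0.92,0],
  [0,0,0,0,0,0.92,0],
  [0,0,0,0,0,0.92,0],
  [0,0,0,0,0,0.92,0],
  [0,0,0,0,0,0.92,0],
  [0,0,0,0,0,0.92,0],
  [0,0,0,0,0,0.92,0],
])

```text
time: 63.02
tool_pos: [603.9, 199.8, 102.4]
tcp_rot: [179.9, 0.1, -179.4]
ft_force: [-0.2, -0.1, 5.4]
finger_gap: 13.1
grip_force: 50.4
```

Request:
apply_moves([
  [0,0,0,0,0,0.92,0],
  [0,0,0,0,0,0.92,0],
  [0,0,0,0,0,0.92,0],
  [0,0,0,0,0,0.92,0],
  [0,0,0,0,0,0.92,0],
  [0,0,0,0,0,0.92,0],
  [0,0,0,0,0,0.92,0],
  [0,0,0,0,0,0.92,0],
])

```text
time: 64.03
tool_pos: [604.2, 200.6, 102.4]
tcp_rot: [179.8, 0.1, 146.9]
ft_force: [1.4, 4.4, 3.4]
finger_gap: 13.4
grip_force: 50.1
```

Request:
apply_moves([
  [0,0,0,0,0,0.92,0],
  [0,0,0,0,0,0.92,0],
  [0,0,0,0,0,0.92,0],
  [0,0,0,0,0,0.92,0],
  [0,0,0,0,0,0.92,0],
  [0,0,0,0,0,0.92,0],
  [0,0,0,0,0,0.92,0],
  [0,0,0,0,0,0.92,0],
])

```text
time: 65.03
tool_pos: [604.9, 201.1, 102.4]
tcp_rot: [179.7, -0.1, 113.2]
ft_force: [5.2, 6.5, -0.4]
finger_gap: 13.2
grip_force: 49.6
```

Request:
apply_moves([
  [0,0,0,0,0,0.92,0],
  [0,0,0,0,0,0.92,0],
  [0,0,0,0,0,0.92,0],
  [0,0,0,0,0,0.92,0],
  [0,0,0,0,0,0.92,0],
  [0,0,0,0,0,0.92,0],
  [0,0,0,0,0,0.92,0],
  [0,0,0,0,0,0.92,0],
])

```text
time: 66.03
tool_pos: [605.7, 201.2, 102.5]
tcp_rot: [179.7, -0.3, 79.4]
ft_force: [11.5, 7.5, -3.9]
finger_gap: 13.0
grip_force: 49.2
```

Request:
apply_moves([
  [0,0,0,0,0,0.1,0],
  [0,0,0,0,0,0,0],
  [0,0,0,0,0,0,0],
])

```text
time: 66.4
tool_pos: [605.8, 201.2, 102.5]
tcp_rot: [179.7, -0.3, 79.1]
ft_force: [11.3, 7.2, -3.1]
finger_gap: 13.2
grip_force: 49.3
```

Request:
apply_moves([
  [0,0,0,0,0,0,0.8],
  [0,0,0,0,0,0,0.8],
  [0,0,0,0,0,0,0.8],
  [0,0,0,0,0,0,0.8],
  [0,0,-0.6,0,0,0,0.8],
  [0,0,-0.9,0,0,0,0.8],
  [0,0,-0.9,0,0,0,0.8],
  [0,0,-0.9,0,0,0,0.8],
])

```text
time: 67.4
tool_pos: [603.4, 199.3, 202.5]
tcp_rot: [179.9, -0.0, 79.1]
ft_force: [-0.0, 0.4, -0.8]
finger_gap: 68.4
grip_force: 0.0
```

Request:
apply_moves([
  [0,0,-0.9,0,0,0,0.8],
  [0.5,0.5,0,0,0,0,0.8],
  [0.9,-0.7,0,0,0,0,0.8],
  [0.9,-0.7,0,0,0,0,0.8],
  [0.9,-0.7,0,0,0,0,0.8],
  [0.9,-0.7,0,0,0,0,0.8],
  [0.9,-0.7,0,0,0,0,0.8],
  [0.9,-0.7,0,0,0,0,0.8],
])

```text
time: 68.4
tool_pos: [527.3, 395.2, 228.7]
tcp_rot: [179.9, -0.1, 79.1]
ft_force: [0.3, -0.0, 0.9]
finger_gap: 68.1
grip_force: 0.0
```

Request:
apply_moves([
  [0.9,-0.7,0,0,0,0,0.8],
  [0.9,-0.7,0,0,0,0,0.8],
  [0.9,-0.7,0,0,0,0,0.8],
  [0.9,-0.7,0,0,0,0,0.8],
  [0,0,0,0,0,0,0.8],
  [0,0,0,0,0,0,0.8],
])

```text
time: 69.15
tool_pos: [465.8, 515.9, 227.9]
tcp_rot: [180.0, -0.0, 79.1]
ft_force: [-0.6, -0.7, 0.7]
finger_gap: 68.4
grip_force: 0.0
```

```bash
python3 -c "
from h import *
shot('top','top5.png'); shot('side','side5.png')
a=cv2.imread('pics/top5.png'); b=cv2.imread('pics/side5.png')
cv2.imwrite('pics/m5.png',np.vstack([cv2.resize(a[120:290,80:590],(800,267),interpolation=2), np.pad(b[130:460,260:520],((0,0),(0,540),(0,0)))]))
go()"
```

```text
t 69.25 p [466.3 515.3 227.5] rot [ 1.7997e+02 -1.0000e-02  7.9020e+01] gap 68.2
```

View pics/m5.png

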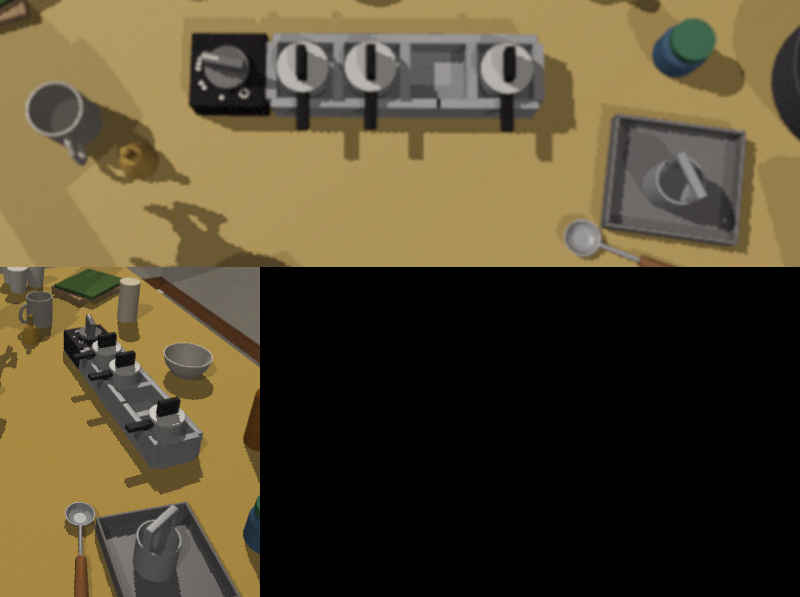

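The three pots sit in wells 3, 2 and 0 with their handles to the front. The empty pot stands in the tray, the pointer (205,57) is at the three dots, and the mug and bell have not moved.

```bash
python3 -c "
from bench import hand_in
print(hand_in())"
```

```text
the job is handed in; nothing more can be done
None
```

I handed the job in at about 69 s: selector turned off first, empty pot in the wash-up tray, all three lidded pots in their own wells with handles to the front, selector then set to high, mug and bell not moved; no verdict came back.

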